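# Dress the jack seats and fit their T-knobs

### The job

Finish the bench's screw-jack seats: run the burnisher round inside the edge of every seat so that the whole ring of burr leaves is pressed back to the recess wall, and leave the burnisher standing in its stand, fully down. Fit one wooden T-knob squarely onto the spindle of every seat, fully home in the recess. Work on the burrs with the burnisher, not with the gripper's fingers, and leave the glue bottle where it stands.

Things in the scene. Friction and masses are not known exactly. Their poses are not given: they have to be found in the camera images.
- seat1: screw-jack seat standing on the bench, 2 kg: dark iron puck, 90 mm diameter, 40 mm high, round recess 56 mm wide and 10 mm deep in its top. From the recess floor (30 mm above the bench) a bright 14 mm square spindle rises to 49 mm above the bench (top 4 mm is 11 mm square, as lead-in). Origin: puck axis at bench level, z up; spindle sides parallel to x and y. May be absent
- seat2: a seat like seat1 in every way; may be absent. Two small ears stand out of the foot of each seat at its +x and -x
- seat3: a seat like seat1 in every way; may be absent. Each seat's rim carries five flat bright burr leaves, 28 mm wide, at 0, 72, 144, 216, 288 deg from its x axis, counterclockwise from above
- seat1_burr0 (a joint): burr leaf at 0 deg (from the x axis, ccw from above) on seat1: slide, m. 0 = flat inner face 23 mm from the seat's axis, + = pressed straight outward, stop at 0.0045, pressed back when above 0.003. 28 mm wide, 9 mm long, 38 to 42 mm above the bench. Slides at about 1.5 N, stays where left
- seat1_burr1 (a joint): burr leaf at 72 deg (from the x axis, ccw from above) on seat1: slide, m. 0 = flat inner face 23 mm from the seat's axis, + = pressed straight outward, stop at 0.0045, pressed back when above 0.003. 28 mm wide, 9 mm long, 38 to 42 mm above the bench. Slides at about 1.5 N, stays where left
- seat1_burr2 (a joint): burr leaf at 144 deg (from the x axis, ccw from above) on seat1: slide, m. 0 = flat inner face 23 mm from the seat's axis, + = pressed straight outward, stop at 0.0045, pressed back when above 0.003. 28 mm wide, 9 mm long, 38 to 42 mm above the bench. Slides at about 1.5 N, stays where left
- seat1_burr3 (a joint): burr leaf at 216 deg (from the x axis, ccw from above) on seat1: slide, m. 0 = flat inner face 23 mm from the seat's axis, + = pressed straight outward, stop at 0.0045, pressed back when above 0.003. 28 mm wide, 9 mm long, 38 to 42 mm above the bench. Slides at about 1.5 N, stays where left
- seat1_burr4 (a joint): burr leaf at 288 deg (from the x axis, ccw from above) on seat1: slide, m. 0 = flat inner face 23 mm from the seat's axis, + = pressed straight outward, stop at 0.0045, pressed back when above 0.003. 28 mm wide, 9 mm long, 38 to 42 mm above the bench. Slides at about 1.5 N, stays where left
- seat2_burr0 (a joint): burr leaf at 0 deg (from the x axis, ccw from above) on seat2: slide, m. 0 = flat inner face 23 mm from the seat's axis, + = pressed straight outward, stop at 0.0045, pressed back when above 0.003. 28 mm wide, 9 mm long, 38 to 42 mm above the bench. Slides at about 1.5 N, stays where left
- seat2_burr1 (a joint): burr leaf at 72 deg (from the x axis, ccw from above) on seat2: slide, m. 0 = flat inner face 23 mm from the seat's axis, + = pressed straight outward, stop at 0.0045, pressed back when above 0.003. 28 mm wide, 9 mm long, 38 to 42 mm above the bench. Slides at about 1.5 N, stays where left
- seat2_burr2 (a joint): burr leaf at 144 deg (from the x axis, ccw from above) on seat2: slide, m. 0 = flat inner face 23 mm from the seat's axis, + = pressed straight outward, stop at 0.0045, pressed back when above 0.003. 28 mm wide, 9 mm long, 38 to 42 mm above the bench. Slides at about 1.5 N, stays where left
- seat2_burr3 (a joint): burr leaf at 216 deg (from the x axis, ccw from above) on seat2: slide, m. 0 = flat inner face 23 mm from the seat's axis, + = pressed straight outward, stop at 0.0045, pressed back when above 0.003. 28 mm wide, 9 mm long, 38 to 42 mm above the bench. Slides at about 1.5 N, stays where left
- seat2_burr4 (a joint): burr leaf at 288 deg (from the x axis, ccw from above) on seat2: slide, m. 0 = flat inner face 23 mm from the seat's axis, + = pressed straight outward, stop at 0.0045, pressed back when above 0.003. 28 mm wide, 9 mm long, 38 to 42 mm above the bench. Slides at about 1.5 N, stays where left
- seat3_burr0 (a joint): burr leaf at 0 deg (from the x axis, ccw from above) on seat3: slide, m. 0 = flat inner face 23 mm from the seat's axis, + = pressed straight outward, stop at 0.0045, pressed back when above 0.003. 28 mm wide, 9 mm long, 38 to 42 mm above the bench. Slides at about 1.5 N, stays where left
- seat3_burr1 (a joint): burr leaf at 72 deg (from the x axis, ccw from above) on seat3: slide, m. 0 = flat inner face 23 mm from the seat's axis, + = pressed straight outward, stop at 0.0045, pressed back when above 0.003. 28 mm wide, 9 mm long, 38 to 42 mm above the bench. Slides at about 1.5 N, stays where left
- seat3_burr2 (a joint): burr leaf at 144 deg (from the x axis, ccw from above) on seat3: slide, m. 0 = flat inner face 23 mm from the seat's axis, + = pressed straight outward, stop at 0.0045, pressed back when above 0.003. 28 mm wide, 9 mm long, 38 to 42 mm above the bench. Slides at about 1.5 N, stays where left
- seat3_burr3 (a joint): burr leaf at 216 deg (from the x axis, ccw from above) on seat3: slide, m. 0 = flat inner face 23 mm from the seat's axis, + = pressed straight outward, stop at 0.0045, pressed back when above 0.003. 28 mm wide, 9 mm long, 38 to 42 mm above the bench. Slides at about 1.5 N, stays where left
- seat3_burr4 (a joint): burr leaf at 288 deg (from the x axis, ccw from above) on seat3: slide, m. 0 = flat inner face 23 mm from the seat's axis, + = pressed straight outward, stop at 0.0045, pressed back when above 0.003. 28 mm wide, 9 mm long, 38 to 42 mm above the bench. Slides at about 1.5 N, stays where left
- knob1: loose pale wooden T-knob, 50 mm high, 90 g: round hub 49 mm diameter, 20 mm high, on it an upright crossbar 60 mm long (x), 18 mm thick (y), 20 to 50 mm above the underside. 15.6 mm square bore, 20 mm deep, in the middle of the underside, sides parallel to the bar. Origin: centre of underside, z up.
- knob2: T-knob like knob1. All three are alike, any fits any seat; always three, also when there are fewer seats. The hub enters a recess only if all its burr leaves are pressed back; fully home, its underside rests on the recess floor
- knob3: T-knob like knob1. All three are alike, any fits any seat; always three, also when there are fewer seats. The hub enters a recess only if all its burr leaves are pressed back; fully home, its underside rests on the recess floor
- burnisher: deburring burnisher, upright in its stand: smooth steel rod 10 mm diameter with a round end, 55 mm long, below a square wooden handle 24 x 24 mm (sides parallel to x and y), 75 mm long. Origin: lower end of the rod, on its axis; z up along the tool; the handle spans z = 55 to 130 mm. 120 g
- stand: wooden block 70 x 70 x 60 mm fixed on the bench, with a 16 mm square upright through hole in the middle for the burnisher's rod; the handle's shoulder rests on the block's top, so the rod's end is 5 mm above the bench. Origin: centre of its underside
- glue: bystander: white glue bottle with red cap, 60 mm diameter, 140 mm high; origin at centre of its base
Mind the look-alikes: they are no part of the job. Leave any blue look-alike of the stand alone.

How it is judged (in metres and radians):
At the end, for the whole second after the job is handed in: On every seat present all five burr leaves are out by over 3 mm and a knob sits within 4 mm of the axis, under 4 mm above the recess floor, upright within 0.06 rad, at rest; the burnisher is in its stand, within 10 mm of its middle, rod end below 20 mm, tilt under 0.12 rad (value of joint each of seat1_burr0, seat1_burr1, seat1_burr2, seat1_burr3, seat1_burr4, seat2_burr0, seat2_burr1, seat2_burr2, seat2_burr3, seat2_burr4, seat3_burr0, seat3_burr1, seat3_burr2, seat3_burr3, seat3_burr4 above 0.003 m and ((horizontal distance between knob1 and seat1 below 0.004 m and z of knob1 in the frame of seat1 between 0.025 and 0.034 m and angle between knob1's own z axis and vertical below 0.06 rad and linear speed of knob1 below 0.02 m/s) or (horizontal distance between knob2 and seat1 below 0.004 m and z of knob2 in the frame of seat1 between 0.025 and 0.034 m and angle between knob2's own z axis and vertical below 0.06 rad and linear speed of knob2 below 0.02 m/s) or (horizontal distance between knob3 and seat1 below 0.004 m and z of knob3 in the frame of seat1 between 0.025 and 0.034 m and angle between knob3's own z axis and vertical below 0.06 rad and linear speed of knob3 below 0.02 m/s)) and ((horizontal distance between knob1 and seat2 below 0.004 m and z of knob1 in the frame of seat2 between 0.025 and 0.034 m and angle between knob1's own z axis and vertical below 0.06 rad and linear speed of knob1 below 0.02 m/s) or (horizontal distance between knob2 and seat2 below 0.004 m and z of knob2 in the frame of seat2 between 0.025 and 0.034 m and angle between knob2's own z axis and vertical below 0.06 rad and linear speed of knob2 below 0.02 m/s) or (horizontal distance between knob3 and seat2 below 0.004 m and z of knob3 in the frame of seat2 between 0.025 and 0.034 m and angle between knob3's own z axis and vertical below 0.06 rad and linear speed of knob3 below 0.02 m/s)) and ((horizontal distance between knob1 and seat3 below 0.004 m and z of knob1 in the frame of seat3 between 0.025 and 0.034 m and angle between knob1's own z axis and vertical below 0.06 rad and linear speed of knob1 below 0.02 m/s) or (horizontal distance between knob2 and seat3 below 0.004 m and z of knob2 in the frame of seat3 between 0.025 and 0.034 m and angle between knob2's own z axis and vertical below 0.06 rad and linear speed of knob2 below 0.02 m/s) or (horizontal distance between knob3 and seat3 below 0.004 m and z of knob3 in the frame of seat3 between 0.025 and 0.034 m and angle between knob3's own z axis and vertical below 0.06 rad and linear speed of knob3 below 0.02 m/s)) and horizontal distance between burnisher and stand below 0.01 m and z of burnisher in the frame of stand below 0.02 m and angle between burnisher's own z axis and vertical below 0.12 rad and linear speed of burnisher below 0.02 m/s); the robot touches nothing.
It fails at once if the glue is pushed more than 3 cm (distance of glue from where it was at the start of the episode above 0.03 m).
It fails at once if the fingers press on seat1 or its burrs with more than 3 N (contact force between the fingers and seat1 above 3 N).
It fails at once if the fingers press on seat2 or its burrs with more than 3 N (contact force between the fingers and seat2 above 3 N).
It fails at once if the fingers press on seat3 or its burrs with more than 3 N (contact force between the fingers and seat3 above 3 N).
Of seat1, seat2, seat3 only 2 to 3 are there at a start; the rules pass over those that are not, and their reading is None.
At some moment in a run one of knob1, knob2, knob3 may be knocked a few centimetres aside while the robot is not near it.
It also fails if it takes over 210 s, if anything falls off the work surface, if the arm or the gripper's body presses on something with over 40 N, if the wrist force passes 120 N, or if a joint passes its speed limit or range.

### The arm

A 6-joint arm with a two-finger parallel gripper is mounted at the origin on the work surface. World frame = base frame: x ahead of the robot, y to its left, z up, the work surface at z = 0. Lengths are in m, angles in degrees, forces in N, time in s.
With the tool pointing down it reaches from about 0.25 to 0.725 m from the base axis. Payload 9.7 kg.
Tool frame: the origin (TCP) lies between the finger pads; the fingertips stand 11 mm ahead of it and the grasp point (between the pads) lies 8 mm behind it; y points along the fingers, x is the direction in which the jaws open and shut, and the axes are right-handed (so a half turn about y gives the same grasp; the last joint's range is limited). The gripper opens to 85 mm and grips with 20 to 120 N. Pads are 22 mm wide; open, the fingers measure 114 mm over their backs; the gripper's body (76 mm by 85 mm) begins 54 mm behind the grasp point. The pads swing forward as they close: fully open they stand 13 mm farther back than shut.
Start: joints at [65.947, 4.979, 10.078, 95.1, 0, 90], TCP at [0.224, 0.502, 0.206] pointing down, gripper open.
Joint ranges: [-179.16, 179.16], [-48.56, 103.87], [-65.8, 70.77], [-126.05, 130.52], [-82.76, 87.17], [-180, 180]. Speed limits (degrees/s): [127.2, 127.2, 147.25, 180, 180, 180].

### API

Orientations are given as [roll, pitch, yaw] about the fixed x, y, z axes, in that order (R = Rz(yaw) Ry(pitch) Rx(roll)).
In Python, from workcell import bot, vision gives the robot as it stands. The module is installed in compiled form; this text tells all that it offers.
- The arm moves only by the shell command python3 -m crank 'ROWS' [OPENING] [FORCE]. ROWS is text: rows parted by semicolons, each of 6 numbers parted by spaces: the shift along the tool's x, y, z in m, then the turn, a rotation vector about the tool's x, y, z in rad. A call has 1 to 8 rows; each row is the pose to reach, as a shift and turn from the pose commanded when the call began, along the tool's axes at that moment; what a row does not reach only later rows make up. A row lasts 1/10 s, in which the tool goes at most 50 mm and 8.59 degrees, less where a joint would pass 70% of its speed; a pose out of reach is approached as far as the arm can. A call with a gripper value outside its range is refused whole. OPENING is the gripper's target within -1 to 1 (shut at 1, half-way at 0, fully open at -1), set as the call begins (- or left out, the last holds). The fingers move at their own pace and stop on an object; FORCE is the grip in N (left out, the last holds). Time passes only in rows, so rows that repeat a pose let the fingers close. It gives the time, the measured TCP pose, the force and the opening at its end, in the units of the state.
- bot.get_obs(): the state, without advancing time (a new reading comes with each control period).
- vision.camera(name): name is "side" or "top" or "wrist"; returns the picture (480x640x3 uint8, red, green, blue); there is no depth.
- vision.get_calibration(name): a dict with "fx", "fy", "cx", "cy" (pixels), "distortion" ([k1, k2, p1, p2, k3] as OpenCV has them; the pictures are not rectified), "rvec" (rotation vector, rad) and "tvec" (3), from world to camera coordinates, as OpenCV has them. Camera axes: x right, y down, z forward; pixel columns grow to the right and rows downward; lengths in m; the calibration is good to about 2 mm. A picture is of the moment at which its call begins: read the wrist's pose just before it. get_calibration takes no time and is no camera call; for the wrist camera it gives the pose at the moment of the call.
- bot.job_done(): hands the job in, once; it reports no verdict.
The state is a dict: "time": time; "q": joint angles; "qd": joint speeds; "joint_efforts": joint torques, N m; "ee_pos": TCP position; "tcp_rot": TCP orientation; "wrist_force": force on the tool from outside, world axes, zero at the start; "torque": the same for the moment, N m; "opening": finger opening in m.
Only numpy, scipy, OpenCV 4.12 (cv2) and the standard library are available. Lean on these libraries where they do the work, as an engineer would, in place of code of your own. Each camera call takes 0.05 s, during which the arm holds its last target. There are 200 camera calls.

## Working session

There is one attempt and no reset: what is moved stays moved. The work goes in short steps, Python scripts to look and compute and a shell command to move; the robot and the scene stay as the last step left them, time stands still between calls to the robot, and variables do not carry over. Pictures are saved under pics/ and viewed, about 12 in all and at most 16, crops included, and the job is handed in when it is done.

```bash
mkdir -p pics; ls; cat > h.py <<'E'
from workcell import bot, vision
import numpy as np, cv2
from scipy.spatial.transform import Rotation as R
def snap(n,f):
    c=vision.get_calibration(n); im=vision.camera(n)
    cv2.imwrite(f'pics/{f}.png',im[:,:,::-1]); np.save(f'pics/{f}.npy',c,allow_pickle=True); return im,c
def load(f): return cv2.imread(f'pics/{f}.png'), np.load(f'pics/{f}.npy',allow_pickle=True).item()
def K(c): return np.array([[c['fx'],0,c['cx']],[0,c['fy'],c['cy']],[0,0,1]])
def ground(c,uv,z):
    p=cv2.undistortPoints(np.array(uv,float).reshape(-1,1,2),K(c),np.array(c['distortion'],float)).reshape(-1,2)
    Rm=cv2.Rodrigues(np.array(c['rvec'],float))[0]; o=-Rm.T@np.array(c['tvec'],float)
    d=np.c_[p,np.ones(len(p))]@Rm
    z=np.broadcast_to(z,len(d))
    return o+d*((z-o[2])/d[:,2])[:,None]
def proj(c,P): return cv2.projectPoints(np.array(P,float).reshape(-1,1,3),np.array(c['rvec'],float),np.array(c['tvec'],float),K(c),np.array(c['distortion'],float))[0].reshape(-1,2)
def go(P,yaw=None,tilt=None):
    "shift in tool axes from measured pose; turn to yaw"
    o=bot.get_obs(); r=R.from_euler('xyz',o['tcp_rot'],degrees=True)
    s=r.inv().apply(np.array(P)-np.array(o['ee_pos']))
    out=[s.round(4)]
    if yaw is not None:
        out.append((r.inv()*R.from_euler('xyz',[180,0,yaw],degrees=True)).as_rotvec().round(4))
    return out
E
python3 - <<'E'
from h import *
print(bot.get_obs())
for n in ['top','side']:
    im,c=snap(n,n+'0'); print(n,c)
E
```

```text
pics
{'time': 0.0, 'q': array([6.59471854e+01, 5.01024021e+00, 1.00343500e+01, 9.50993785e+01,
       1.28699496e-03, 8.99993827e+01]), 'qd': array([ 0.03775894, -0.00056701, -0.0695176 , -0.00395746,  0.09756503,
        0.03681882]), 'joint_efforts': array([-1.74889351e-04, -5.20378518e+01,  4.64811337e+01,  1.60070794e-02,
       -8.70793792e-05,  2.01699044e-05]), 'ee_pos': array([0.22405454, 0.50200602, 0.20509041]), 'tcp_rot': array([-8.99987122e+01,  7.52687211e-02,  6.59478027e+01]), 'wrist_force': array([ 0.03340775, -0.98630549,  0.77907915]), 'torque': array([ 0.042951  , -0.00143794,  0.00192456]), 'opening': 0.08530936227807136}
top {'fx': 578.3560832549853, 'fy': 578.3560832549853, 'cx': 321.0679646757059, 'cy': 238.16471952504187, 'distortion': array([-0.18589404,  0.        ,  0.        ,  0.        ,  0.        ]), 'rvec': array([ 2.18280347, -2.15805204,  0.08681902]), 'tvec': array([0.08272112, 0.52250462, 1.42841232])}
side {'fx': 522.2427827690698, 'fy': 522.2427827690698, 'cx': 318.57823993059714, 'cy': 242.8100582120522, 'distortion': array([0.01291057, 0.        , 0.        , 0.        , 0.        ]), 'rvec': array([ 2.20315395, -0.6155962 ,  0.2944014 ]), 'tvec': array([-0.42245862,  0.23623537,  0.91993483])}
```

View pics/top0.png

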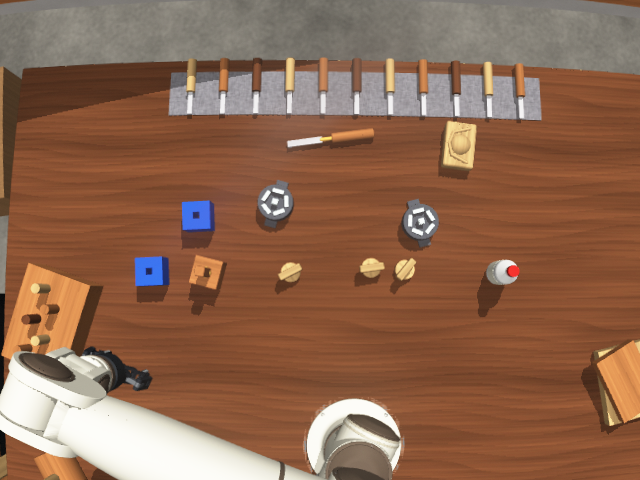

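View pics/side0.png

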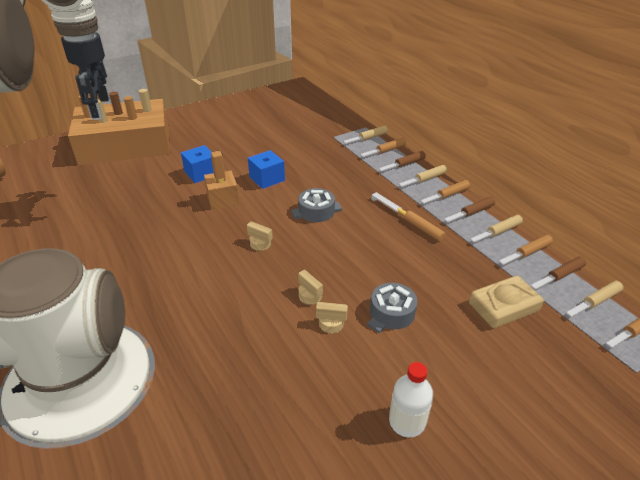

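```bash
sed -i "s/\[180,0,yaw\]/[-90,0,yaw]/" h.py; python3 - <<'E'
from h import *
im,c=load('top0')
names=['seatA spindle','seatB','knobL top','knobM','knobR','glue cap','handle top?','A ear+','A ear-','B ear+','B ear-']
uv=[(275,201.5),(421.5,221.5),(290,271),(372,267.5),(405,268),(513,271),(207,271),(283,184),(268,223),(412,205),(427,240)]
z=[.049,.049,.05,.05,.05,.14,.135,0.005,.005,.005,.005]
G=ground(c,uv,z)
for n,g in zip(names,G): print(n,g.round(4))
print(np.degrees(np.arctan2(*(G[7]-G[8])[1::-1])),np.degrees(np.arctan2(*(G[9]-G[10])[1::-1])))
cv2.imwrite('pics/t0c.png',cv2.resize(im[150:330,120:320],None,fx=4,fy=4*.83,interpolation=cv2.INTER_CUBIC))
w,cw=snap('wrist','w0'); print(cw)
E
```

```text
seatA spindle [0.6096 0.2041 0.049 ]
seatB [ 0.5636 -0.1606  0.049 ]
knobL top [0.4373 0.1638 0.05  ]
knobM [ 0.4482 -0.0376  0.05  ]
knobR [ 0.4477 -0.1191  0.05  ]
glue cap [ 0.4388 -0.3629  0.14  ]
handle top? [0.4318 0.3523 0.135 ]
A ear+ [0.6621 0.1885 0.005 ]
A ear- [0.5607 0.225  0.005 ]
B ear+ [ 0.6113 -0.1435  0.005 ]
B ear- [ 0.5215 -0.1818  0.005 ]
-19.78982372804172 23.10331709793323
{'fx': 425.5465648914436, 'fy': 425.5465648914436, 'cx': 320.3440709272519, 'cy': 239.86380013619734, 'distortion': array([-0.02435256,  0.        ,  0.        ,  0.        ,  0.        ]), 'rvec': array([-2.4106137 , -1.56352189, -0.24032507]), 'tvec': array([-0.54787916, -0.03940101,  0.3804345 ])}
```

View pics/t0c.png

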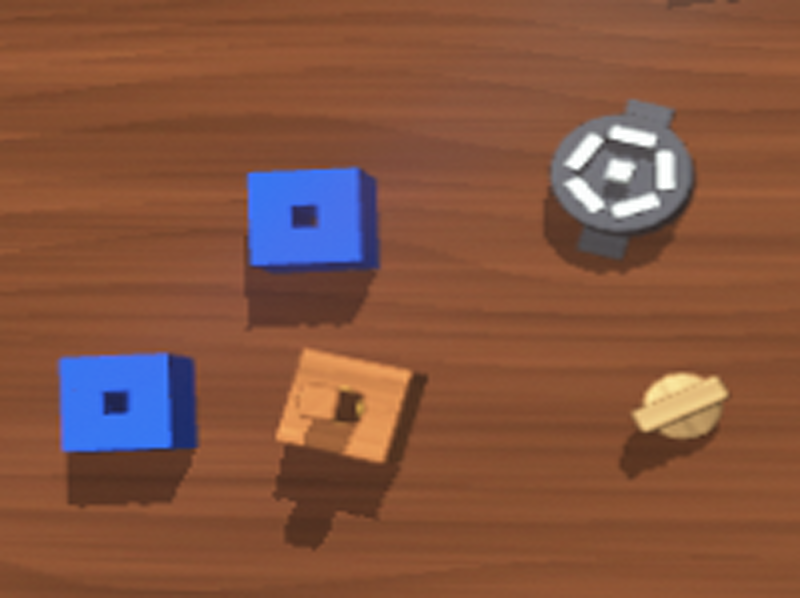

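```bash
python3 - <<'E'
from h import *
im,c=load('top0')
f=lambda x,y:(x/4+120,y/3.32+150)
G=ground(c,[f(305,348),f(412,372),f(383,462),f(278,440)],.06); print(G.round(4),G.mean(0))
print(np.degrees([np.arctan2(*(G[i]-G[j])[1::-1]) for i,j in [(1,0),(2,3),(1,2),(0,3)]]))
print(ground(c,[f(318,400)],.135))
_,cw=load('w0'); o=bot.get_obs(); r=R.from_euler('xyz',o['tcp_rot'],degrees=True)
Rm=cv2.Rodrigues(cw['rvec'])[0]; p=-Rm.T@cw['tvec']
print('cam in tool',r.inv().apply(p-o['ee_pos']),'axes',(r.inv().as_matrix()@Rm.T).round(3))
print(go([.425,.345,.25],-16+90),go([.425,.345,.25],-16))
E
```

```text
[[0.4736 0.396  0.06  ]
 [0.4567 0.3286 0.06  ]
 [0.3899 0.3451 0.06  ]
 [0.405  0.4112 0.06  ]] [0.43128842 0.37021992 0.06      ]
[-104.06787772 -102.85117492  -13.85659106  -12.42917101]
[[0.4327187  0.37011819 0.135     ]]
cam in tool [-0.00152143 -0.16849401  0.07729526] axes [[ 1.    -0.    -0.001]
 [ 0.    -0.302  0.953]
 [-0.    -0.953 -0.302]]
[array([-0.0616, -0.0447, -0.2475]), array([-1.000e-04, -1.406e-01, -1.000e-03])] [array([-0.0616, -0.0447, -0.2475]), array([ 7.0000e-04,  1.4302e+00, -9.0000e-04])]
```

```bash
python3 - <<'E'
from h import *
print(go([.432,.370,.25],77))
E
```

```text
[array([-0.0359, -0.0447, -0.2437]), array([-1.00e-04, -1.93e-01, -1.00e-03])]
```

```bash
python3 -m crank '-0.036 -0.045 -0.244 0 -0.193 0; -0.036 -0.045 -0.244 0 -0.193 0; -0.036 -0.045 -0.244 0 -0.193 0; -0.036 -0.045 -0.244 0 -0.193 0; -0.036 -0.045 -0.244 0 -0.193 0; -0.036 -0.045 -0.244 0 -0.193 0; -0.036 -0.045 -0.244 0 -0.193 0; -0.036 -0.045 -0.244 0 -0.193 0' -1 
python3 - <<'E'
from h import *
im,c=snap('wrist','w1'); o=bot.get_obs();print(o['ee_pos'],o['tcp_rot'],o['q'])
E
```

```text
time: 0.95
ee_pos: [0.4316, 0.3703, 0.2504]
tcp_rot: [-90.0, 0.0, 77.0]
wrist_force: [-0.1, 0.6, -0.3]
opening: 0.0854
[0.43130362 0.37057174 0.25044606] [-8.99660194e+01  2.09333267e-02  7.70747045e+01] [4.06606939e+01 8.96390053e+00 1.94909228e+01 1.00564040e+02
 1.49194726e-02 5.35859908e+01]
```

View pics/w1.png

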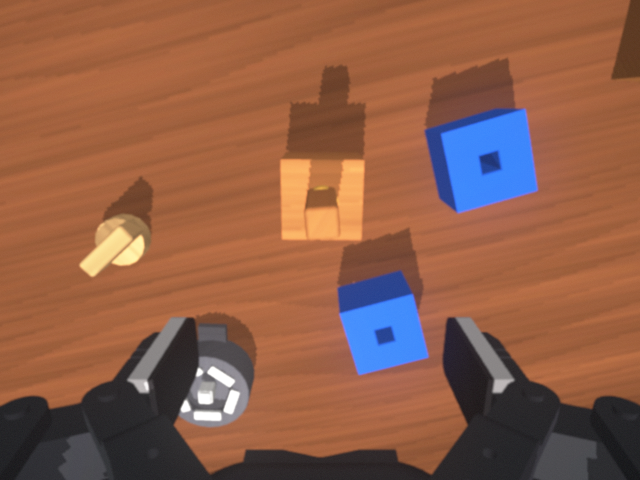

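```bash
python3 - <<'E'
from h import *
im,c=load('w1')
G=ground(c,[(281,159.5),(364,159.5),(363,240),(281,239.5)],.06); print(G.round(4),G.mean(0).round(4))
print(np.degrees([np.arctan2(*(G[i]-G[j])[1::-1]) for i,j in [(1,0),(2,3),(1,2),(0,3)]]))
H=ground(c,[(306.5,207),(338.5,207),(340,238),(305,238)],.135);print(H.round(4),H.mean(0).round(4),np.degrees(np.arctan2(*(H[2]-H[3])[1::-1])))
cv2.imwrite('pics/w1c.png',cv2.resize(im[140:260,260:390],None,fx=5,fy=5,interpolation=cv2.INTER_CUBIC))
E
```

```text
[[0.3905 0.3443 0.06  ]
 [0.4061 0.4119 0.06  ]
 [0.4751 0.3972 0.06  ]
 [0.4583 0.3266 0.06  ]] [0.4325 0.37   0.06  ]
[ 77.00172746  76.64066822 168.02307596 165.41933026]
[[0.4183 0.3619 0.135 ]
 [0.4232 0.3832 0.135 ]
 [0.4451 0.3795 0.135 ]
 [0.4396 0.3557 0.135 ]] [0.4316 0.3701 0.135 ] 77.0069477961149
```

View pics/w1c.png

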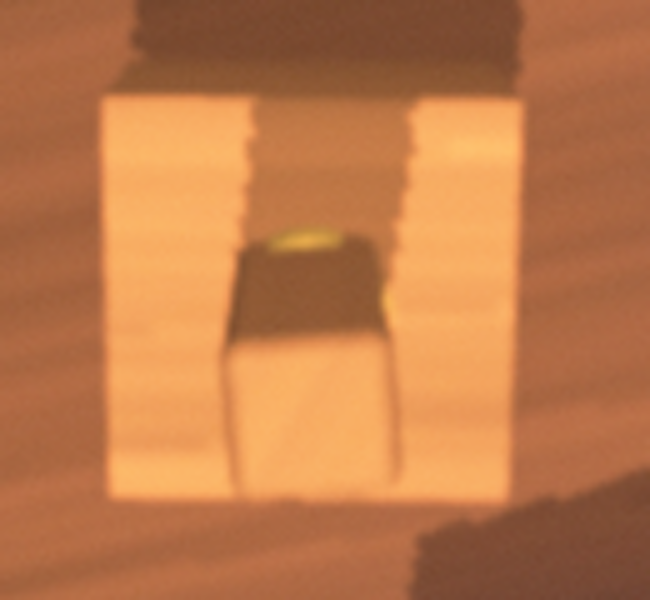

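```bash
python3 -m crank '0 0.165 0 0 0 0; 0 0.165 0 0 0 0; 0 0.165 0 0 0 0; 0 0.165 0 0 0 0; 0 0.165 0 0 0 0; 0 0.165 0 0 0 0' -1 
python3 -m crank '0 0 0 0 0 0; 0 0 0 0 0 0; 0 0 0 0 0 0; 0 0 0 0 0 0; 0 0 0 0 0 0; 0 0 0 0 0 0; 0 0 0 0 0 0; 0 0 0 0 0 0' 1 100
python3 -m crank '0 0 0 0 0 0; 0 0 0 0 0 0; 0 -0.02 0 0 0 0; 0 -0.04 0 0 0 0; 0 -0.07 0 0 0 0; 0 -0.09 0 0 0 0; 0 -0.11 0 0 0 0; 0 -0.11 0 0 0 0'
python3 - <<'E'
from h import *
im,c=snap('wrist','w2'); o=bot.get_obs();print(o['ee_pos'],o['tcp_rot'],o['wrist_force'])
E
```

```text
time: 1.6
ee_pos: [0.4326, 0.3711, 0.0883]
tcp_rot: [-90.1, -0.1, 77.1]
wrist_force: [0.2, 0.2, 0.6]
opening: 0.0856
time: 2.4
ee_pos: [0.4327, 0.3702, 0.0866]
tcp_rot: [-90.1, -0.1, 77.0]
wrist_force: [1.0, 0.6, 5.2]
opening: 0.0221
time: 3.2
ee_pos: [0.433, 0.3704, 0.1981]
tcp_rot: [-90.1, -0.2, 77.0]
wrist_force: [0.7, -0.2, -0.8]
opening: 0.0219
[0.43267292 0.37019946 0.19620921] [-9.00437611e+01 -6.18641080e-02  7.70032846e+01] [-0.53296703  0.10171567 -2.01513355]
```

View pics/w2.png

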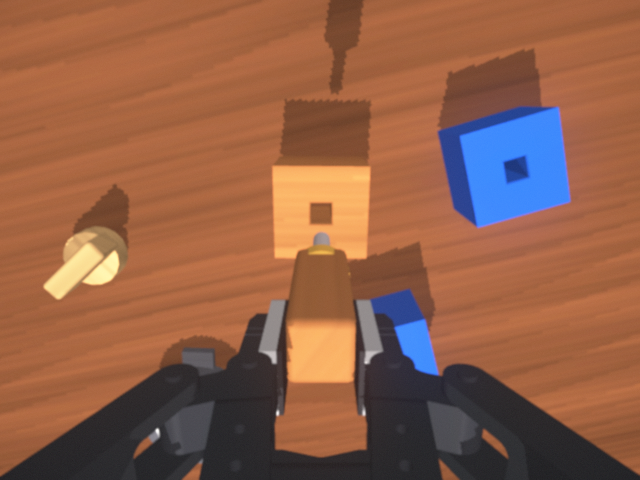

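```bash
cat >> h.py <<'E'
def rodfit(c,o):
    r=R.from_euler('xyz',o['tcp_rot'],degrees=True); return r
E
python3 - <<'E'
from h import *
im,c=load('w2'); z=.005+(.196-.0866); print('zend',z)
print(proj(c,[[.4327,.3702,z],[.4327,.3702,z+.005],[.4327,.3702,z+.13],[.4327,.3702,.06]]).round(1))
H=ground(c,[(289,323),(352,323),(357,381),(288,381)],z+.13); print(H.round(4),H.mean(0).round(4))
print(ground(c,[(321,214)],.06), ground(c,[(321,239)],z+.005))
print(go([.610,.204,.21],77))
E
```

```text
zend 0.11440000000000002
[[322.1 235.5]
 [322.1 237.9]
 [324.6 351.7]
 [321.6 213.9]]
[[0.4198 0.3614 0.2444]
 [0.4244 0.3811 0.2444]
 [0.4463 0.3783 0.2444]
 [0.441  0.3556 0.2444]] [0.4329 0.3691 0.2444]
[[0.43268741 0.36974259 0.06      ]] [[0.43323311 0.36937437 0.1194    ]]
[array([-0.122 , -0.0138, -0.2102]), array([0.0008, 0.0001, 0.0011])]
```

```bash
python3 -m crank '-0.122 -0.014 -0.21 0 0 0; -0.122 -0.014 -0.21 0 0 0; -0.122 -0.014 -0.21 0 0 0; -0.122 -0.014 -0.21 0 0 0; -0.122 -0.014 -0.21 0 0 0; -0.122 -0.014 -0.21 0 0 0; -0.122 -0.014 -0.21 0 0 0; -0.122 -0.014 -0.21 0 0 0' 
python3 - <<'E'
from h import *
im,c=snap('wrist','w3'); o=bot.get_obs();print(o['ee_pos'],o['tcp_rot'],o['wrist_force'])
cv2.imwrite('pics/w3c.png',cv2.resize(im[130:280,220:420,::-1],None,fx=4,fy=4,interpolation=cv2.INTER_CUBIC))
E
```

```text
time: 4.05
ee_pos: [0.6088, 0.2042, 0.2086]
tcp_rot: [-89.9, 0.0, 77.0]
wrist_force: [-0.2, 0.9, -2.4]
opening: 0.0225
[0.60863869 0.20456603 0.20904109] [-8.99342455e+01  2.74290199e-02  7.70662293e+01] [ 0.27876368 -0.03215559 -1.34797349]
```

View pics/w3c.png

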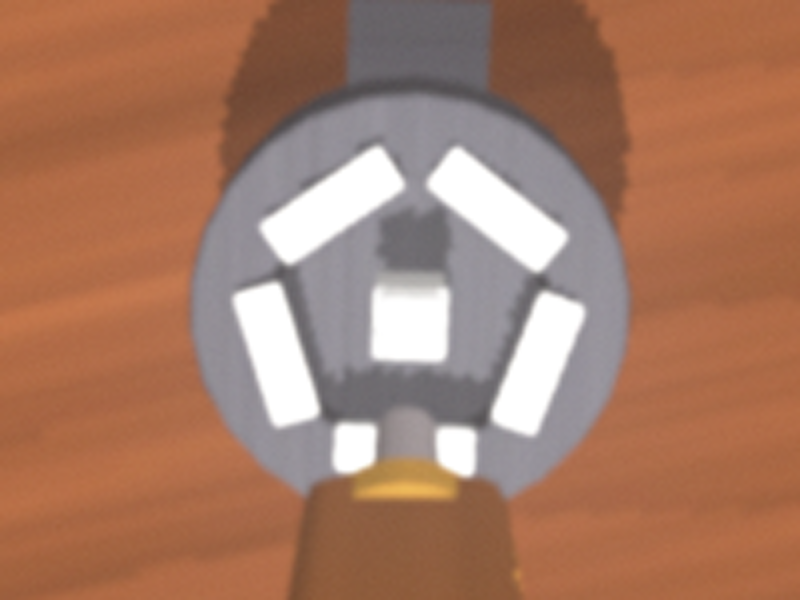

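```bash
cat >> h.py <<'E'
from scipy.optimize import least_squares
def seatfit(c,leaves,x0,disp=0.,scale=4,off=(220,130),sp=None):
    "leaves: {angle: corner list in crop px}; fit x,y,yaw"
    U=[];A=[]
    for a,q in leaves.items():
        U.append(np.mean(q,0)/scale+off); A.append(a)
    G=ground(c,U,.042)[:,:2]; A=np.radians(A); r=.0275+disp
    def m(p): return (p[:2]+r*np.c_[np.cos(A+p[2]),np.sin(A+p[2])]-G).ravel()
    s=least_squares(m,x0); print('seat',s.x[:2].round(4),np.degrees(s.x[2]).round(2),'res mm',(s.fun*1e3).round(1))
    if sp is not None: print('spindle',ground(c,[np.array(sp)/scale+off],.049).round(4))
    return s.x
def rod_rel(c,o,uv,zend,scale=4,off=(220,130)):
    g=ground(c,[np.array(uv)/scale+off],zend)[0]; print('rod',g.round(4),'minus tcp',(g-o['ee_pos'])[:2].round(4)); return g
E
python3 - <<'E'
from h import *
im,c=load('w3')
L={216:[(380,145),(405,183),(290,265),(260,226)],144:[(457,145),(567,237),(541,272),(428,186)],288:[(232,295),(280,281),(320,413),(280,428)],72:[(543,291),(585,309),(533,436),(491,423)]}
s=seatfit(c,L,[.61,.204,-.23],sp=(410,324))
o={'ee_pos':np.array([.6087,.2045,.209])}
rod_rel(c,o,(407,424),.209-.0816+.005)
E
```

```text
seat [0.6114 0.2037] -15.42 res mm [ 0.1  0.   0.3 -0.3 -0.1  0.5 -0.3 -0.2]
spindle [[0.611  0.2037 0.049 ]]
rod [0.6062 0.204  0.1324] minus tcp [-0.0025 -0.0005]
```

```bash
cat >> h.py <<'E'
import json,os
def start(): return np.array([.224,.502,.206]),R.from_euler('xyz',[-90,0,65.947],degrees=True)
def cmd(*rows):
    "append final rows of calls to log, return commanded pose"
    L=json.load(open('log.json')) if os.path.exists('log.json') else []
    L+=[list(x) for x in rows]; json.dump(L,open('log.json','w'))
    p,r=start()
    for x in L: p=p+r.apply(x[:3]); r=r*R.from_rotvec(x[3:])
    return p,r
def cgo(P,yaw=None):
    p,r=cmd(); out=[r.inv().apply(np.array(P)-p).round(4)]
    if yaw is not None: out.append((r.inv()*R.from_euler('xyz',[-90,0,yaw],degrees=True)).as_rotvec().round(4))
    return out
E
python3 - <<'E'
from h import *
p,r=cmd((-.036,-.045,-.244,0,-.193,0),(0,.165,0,0,0,0),(0,-.11,0,0,0,0),(-.122,-.014,-.21,0,0,0))
print(p,r.as_euler('xyz',degrees=True),bot.get_obs()['ee_pos'])
# entry point direction 180 deg seat frame corner(toward base): 
C=np.array([.6112,.2037]); yaw=-15.4
def pt(rad,a): a=np.radians(a+yaw); return [C[0]+rad*np.cos(a),C[1]+rad*np.sin(a)]
z=.0366+.08  # tip z = tcp z-.0816+... 
for rad,a,z in [(19,180,.209),(19,180,.116)]: print(cgo([*pt(rad/1e3,a),z],77))
b=np.array([*pt(.019,180),0]); 
for rad,k in [(22.5,range(20))]:
    for i in k:
        d=np.array([*pt(rad/1e3,180-18*i),0])-b; print(180-18*i,(r.inv().apply(d)*1e3).round(1))
E
```

```text
[0.60932869 0.20357889 0.21      ] [-9.00000000e+01 -1.27222187e-14  7.70050854e+01] [0.60863869 0.20456603 0.20904109]
[array([0.0013, 0.001 , 0.0172]), array([-0.    ,  0.0001,  0.    ])]
[array([0.0013, 0.094 , 0.0172]), array([-0.    ,  0.0001,  0.    ])]
180 [0.1 0.  3.5]
162 [7.  0.  2.1]
144 [13.2  0.  -1.4]
126 [17.9  0.  -6.5]
108 [ 20.9  -0.  -12.9]
90 [ 21.7  -0.  -19.9]
72 [ 20.3  -0.  -26.8]
54 [ 16.8  -0.  -33. ]
36 [ 11.7  -0.  -37.7]
18 [  5.3  -0.  -40.7]
0 [ -1.7  -0.  -41.5]
-18 [ -8.6  -0.  -40.1]
-36 [-14.8  -0.  -36.6]
-54 [-19.5  -0.  -31.4]
-72 [-22.5  -0.  -25. ]
-90 [-23.3  -0.  -18. ]
-108 [-21.9  -0.  -11.1]
-126 [-18.4  -0.   -5. ]
-144 [-13.2  -0.   -0.2]
-162 [-6.8  0.   2.7]
```

```bash
python3 -m crank '0.001 0.001 0.017 0 0 0; 0.001 0.03 0.017 0 0 0; 0.001 0.06 0.017 0 0 0; 0.001 0.08 0.017 0 0 0; 0.001 0.0965 0.017 0 0 0; 0.001 0.0965 0.017 0 0 0; 0.001 0.0965 0.017 0 0 0' 
python3 -m crank '0 0 0.0035 0 0 0; 0.007 0 0.002 0 0 0; 0.013 0 -0.0015 0 0 0; 0.013 0 -0.0015 0 0 0; 0.018 0 -0.0065 0 0 0; 0.021 0 -0.013 0 0 0; 0.0215 0 -0.02 0 0 0; 0.0203 0 -0.0268 0 0 0'
python3 -m crank '0 0 0 0 0 0; -0.0035 0 -0.0062 0 0 0; -0.0086 0 -0.0109 0 0 0; -0.015 0 -0.014 0 0 0; -0.022 0 -0.0147 0 0 0; -0.022 0 -0.0147 0 0 0; -0.029 0 -0.0133 0 0 0; -0.0351 0 -0.0098 0 0 0'
python3 -m crank '-0.0047 0 0.0052 0 0 0; -0.0077 0 0.0116 0 0 0; -0.0077 0 0.0116 0 0 0; -0.0085 0 0.0186 0 0 0; -0.0071 0 0.0255 0 0 0; -0.0036 0 0.0316 0 0 0; 0.0016 0 0.0364 0 0 0; 0.0016 0 0.0364 0 0 0'
python3 -m crank '0.0064 0 0.0029 0 0 0; 0.0133 0 0.0037 0 0 0; 0.0132 0 0 0 0 0; 0.0132 0 0 0 0 0'
python3 -m crank '0 -0.02 0 0 0 0; 0 -0.05 0 0 0 0; 0 -0.08 0 0 0 0; 0 -0.0965 0 0 0 0; 0 -0.0965 -0.005 0 0 0; 0 -0.0965 -0.015 0 0 0; 0 -0.0965 -0.015 0 0 0'
python3 - <<'E'
from h import *
p,r=cmd((.001,.0965,.017,0,0,0),(.0203,0,-.0268,0,0,0),(-.0351,0,-.0098,0,0,0),(.0016,0,.0364,0,0,0),(.0132,0,0,0,0,0),(0,-.0965,-.015,0,0,0))
im,c=snap('wrist','w4'); o=bot.get_obs();print(p,o['ee_pos'],o['tcp_rot'])
cv2.imwrite('pics/w4c.png',cv2.resize(im[130:280,220:420,::-1],None,fx=4,fy=4,interpolation=cv2.INTER_CUBIC))
E
```

```text
time: 4.8
ee_pos: [0.5923, 0.2095, 0.1134]
tcp_rot: [-90.0, -0.0, 77.1]
wrist_force: [-0.0, 0.2, -1.0]
opening: 0.0222
time: 5.6
ee_pos: [0.6242, 0.2222, 0.1129]
tcp_rot: [-89.9, 0.0, 77.0]
wrist_force: [-1.4, -0.2, -1.1]
opening: 0.0221
time: 6.4
ee_pos: [0.6254, 0.1861, 0.1134]
tcp_rot: [-90.0, -0.1, 77.0]
wrist_force: [-1.6, 2.9, -1.7]
opening: 0.0221
time: 7.2
ee_pos: [0.5899, 0.1964, 0.1134]
tcp_rot: [-90.0, 0.0, 77.1]
wrist_force: [0.3, 1.3, -0.6]
opening: 0.0222
time: 7.6
ee_pos: [0.5935, 0.2087, 0.1129]
tcp_rot: [-90.0, 0.0, 77.0]
wrist_force: [0.9, -0.4, -1.6]
opening: 0.0222
time: 8.3
ee_pos: [0.6087, 0.2046, 0.2075]
tcp_rot: [-89.9, 0.1, 77.0]
wrist_force: [-0.4, 0.3, -1.4]
opening: 0.022
[0.60779965 0.20495803 0.21      ] [0.60817224 0.20467644 0.20755447] [-89.85354823   0.09136666  76.96636555]
```

View pics/w4c.png

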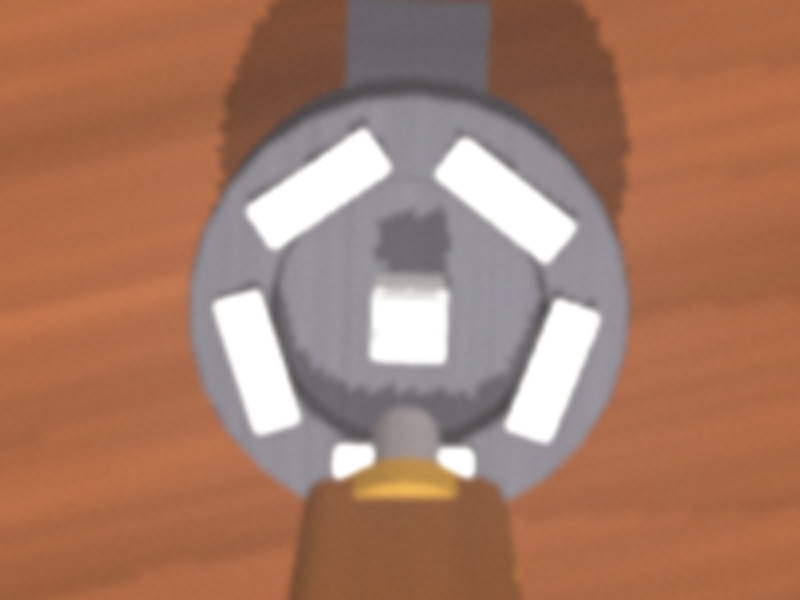

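```bash
python3 - <<'E'
from h import *
im,c=load('w4')
L={216:[(362,127),(392,168),(272,250),(246,210)],144:[(462,137),(578,227),(553,263),(434,175)],288:[(212,300),(260,288),(300,420),(258,437)],72:[(556,297),(600,316),(548,443),(506,428)]}
s=seatfit(c,L,[.61,.204,-.23],.0037,sp=(409,324))
Cc=ground(c,[np.array((409,324))/4+(220,130)],.049)[0]
for a,q in L.items():
    g=ground(c,[np.mean(q,0)/4+(220,130)],.042)[0]-Cc
    t=np.radians(a-15.4); print(a,'disp mm',(1e3*(g[0]*np.cos(t)+g[1]*np.sin(t))-27.5).round(2))
g=ground(c,[np.array((353,445))/4+(220,130),np.array((458,446))/4+(220,130)],.042).mean(0)-Cc;t=np.radians(-15.4)
print('far',1e3*(g[0]*np.cos(t)+g[1]*np.sin(t))-23)
im,c=load('w3'); g=ground(c,[np.array((353,424))/4+(220,130),np.array((458,426))/4+(220,130)],.042).mean(0)-Cc
print('far before',1e3*(g[0]*np.cos(t)+g[1]*np.sin(t))-23)
E
```

```text
seat [0.6112 0.2032] -15.43 res mm [ 0.5  0.2 -0.4 -0.2 -0.2  0.4  0.1 -0.4]
spindle [[0.6106 0.2038 0.049 ]]
216 disp mm 3.78
144 disp mm 2.75
288 disp mm 4.64
72 disp mm 3.88
far 4.403087379379951
far before 0.5294656614742337
```

```bash
python3 - <<'E'
from h import *
p,r=cmd(); C=np.array([.611,.2036]); yaw=-15.4
pt=lambda rad,a:np.array([C[0]+rad/1e3*np.cos(np.radians(a+yaw)),C[1]+rad/1e3*np.sin(np.radians(a+yaw)),0])
print(cgo([*pt(18,180)[:2],.1135],77))
for q in [(20,162),(23.4,148),(23.4,142),(20,162),(18,180),(20,-162),(23.1,-144),(18,180)]: print(q,(1e3*r.inv().apply(pt(*q)-pt(18,180))).round(1))
q0=pt(18,180);q0[2]=.21
B=np.array([.5636,-.1606,.21]); print('to B',(r.inv().apply(B-q0)).round(4))
E
```

```text
[array([0.0002, 0.0965, 0.0146]), array([-0.    ,  0.0001,  0.    ])]
(20, 162) [6.2 0.  0.8]
(23.4, 148) [12.5  0.   1.3]
(23.4, 142) [14.4  0.  -0.2]
(20, 162) [6.2 0.  0.8]
(18, 180) [0. 0. 0.]
(20, -162) [-6.1 -0.   1.3]
(23.1, -144) [-13.5  -0.    1.3]
(18, 180) [0. 0. 0.]
to B [-0.3663 -0.     -0.0537]
```

```bash
python3 -m crank '0 0 0.0145 0 0 0; 0 0.04 0.0145 0 0 0; 0 0.08 0.0145 0 0 0; 0 0.0965 0.0145 0 0 0; 0 0.0965 0.0145 0 0 0; 0 0.0965 0.0145 0 0 0' 
python3 -m crank '0.006 0 0.001 0 0 0; 0.0125 0 0.0013 0 0 0; 0.0144 0 -0.0002 0 0 0; 0.0144 0 -0.0002 0 0 0; 0.0144 0 -0.0002 0 0 0; 0.006 0 0.001 0 0 0; 0 0 0 0 0 0; 0 0 0 0 0 0'
python3 -m crank '-0.006 0 0.001 0 0 0; -0.0135 0 0.0013 0 0 0; -0.0135 0 0.0013 0 0 0; -0.0135 0 0.0013 0 0 0; -0.006 0 0.001 0 0 0; 0 0 0 0 0 0; 0 0 0 0 0 0'
python3 -m crank '0 -0.03 0 0 0 0; 0 -0.06 0 0 0 0; 0 -0.0965 0 0 0 0; 0 -0.0965 0 0 0 0; 0 -0.0965 -0.01 0 0 0; 0 -0.0965 -0.0145 0 0 0; 0 -0.0965 -0.0145 0 0 0'
python3 - <<'E'
from h import *
p,r=cmd((0,.0965,.0145,0,0,0),(0,-.0965,-.0145,0,0,0))
im,c=snap('wrist','w5'); o=bot.get_obs();print(p,o['ee_pos'],o['tcp_rot'])
a,_=load('w4')
# leaf centroids by thresholding white blobs, same view before/after
for n,i in (('w4',a[:,:,::-1]),('w5',im)):
    m=(i.min(2)>200).astype(np.uint8); m[:130]=0; m[280:]=0
    k,l,st,ce=cv2.connectedComponentsWithStats(m)
    print(n,[(ce[j].round(1).tolist(),int(st[j,4])) for j in range(1,k) if st[j,4]>30 and 220<ce[j][0]<420])
E
```

```text
time: 8.95
ee_pos: [0.5932, 0.2082, 0.1122]
tcp_rot: [-89.9, 0.1, 77.0]
wrist_force: [-0.1, -0.5, -1.0]
opening: 0.0219
time: 9.75
ee_pos: [0.5936, 0.2075, 0.1135]
tcp_rot: [-90.0, -0.0, 77.0]
wrist_force: [0.2, 0.4, -1.6]
opening: 0.0219
time: 10.45
ee_pos: [0.5937, 0.2095, 0.1129]
tcp_rot: [-90.0, 0.0, 77.1]
wrist_force: [-0.2, 0.1, -0.5]
opening: 0.0221
time: 11.15
ee_pos: [0.6082, 0.2048, 0.2076]
tcp_rot: [-89.9, 0.1, 77.0]
wrist_force: [0.5, -0.2, -1.8]
opening: 0.0219
[0.60779965 0.20495803 0.21      ] [0.60793083 0.20487822 0.20791235] [-8.98637156e+01  8.46966251e-02  7.69809643e+01]
w4 [([299.2, 176.9], 480), ([345.9, 179.7], 478), ([283.7, 220.2], 446), ([321.9, 211.3], 352), ([357.9, 222.4], 441), ([307.2, 244.1], 68), ([334.0, 244.6], 53)]
w5 [([299.2, 177.5], 481), ([346.5, 179.5], 482), ([283.6, 220.9], 442), ([321.8, 211.9], 356), ([357.7, 223.2], 442), ([307.1, 244.6], 58), ([334.1, 245.0], 43)]
```

```bash
cat >> h.py <<'E'
def blobs(im,roi=(220,130,420,280),amin=200):
    m=(im.min(2)>200).astype(np.uint8); x0,y0,x1,y1=roi; w=np.zeros_like(m); w[y0:y1,x0:x1]=m[y0:y1,x0:x1]
    k,l,st,ce=cv2.connectedComponentsWithStats(w); return np.array([ce[j] for j in range(1,k) if st[j,4]>amin])
def disp(f,yaw0,im=None,roi=(220,130,420,280)):
    im,c=load(f); b=blobs(im,roi); G=ground(c,b,.042)[:,:2]; G49=ground(c,b,.049)[:,:2]
    i=np.argmin(np.linalg.norm(G-np.median(G,0),axis=1)) if len(b)>2 else 0
    i=np.argmin([np.linalg.norm(G-g,axis=1).max() for g in G]); C=G49[i]; print(f,'spindle',C.round(4))
    for j in range(len(b)):
        if j==i: continue
        d=G[j]-C; a=np.degrees(np.arctan2(d[1],d[0]))-yaw0; n=round(a/72)%5
        e=np.radians(72*n+yaw0); print('burr',n,'ang err',round((a-72*n+180)%360-180,1),'disp',(1e3*np.array([np.cos(e),np.sin(e)])@d-27.5).round(2))
E
python3 - <<'E'
from h import *
for f in ('w3','w4','w5'): disp(f,-15.4)
E
```

```text
w3 spindle [0.6106 0.2034]
burr 3 ang err 0.9 disp -0.34
burr 2 ang err -0.2 disp 0.06
burr 4 ang err 1.0 disp 0.83
burr 1 ang err -0.4 disp 0.44
w4 spindle [0.6107 0.2034]
burr 3 ang err 0.7 disp 4.1
burr 2 ang err 0.0 disp 2.98
burr 4 ang err 0.8 disp 4.84
burr 1 ang err -0.3 disp 3.77
w5 spindle [0.6106 0.2035]
burr 3 ang err 0.7 disp 4.1
burr 2 ang err -0.1 disp 3.87
burr 4 ang err 0.9 disp 4.85
burr 1 ang err -0.5 disp 3.81
```

```bash
python3 -m crank '-0.366 0 -0.039 0 0 0; -0.366 0 -0.039 0 0 0; -0.366 0 -0.039 0 0 0; -0.366 0 -0.039 0 0 0; -0.366 0 -0.039 0 0 0; -0.366 0 -0.039 0 0 0; -0.366 0 -0.039 0 0 0; -0.366 0 -0.039 0 0 0' 
python3 -m crank '0 0 0 0 0 0; 0 0 0 0 0 0; 0 0 0 0 0 0; 0 0 0 0 0 0' 
python3 - <<'E'
from h import *
p,r=cmd((-.366,0,-.039,0,0,0))
im,c=snap('wrist','w6'); o=bot.get_obs();print(p,o['ee_pos'],o['tcp_rot'])
cv2.imwrite('pics/w6c.png',cv2.resize(im[130:280,220:420,::-1],None,fx=4,fy=4,interpolation=cv2.INTER_CUBIC))
disp('w6',23)
E
```

```text
time: 12.0
ee_pos: [0.5624, -0.164, 0.209]
tcp_rot: [-89.9, 0.0, 76.8]
wrist_force: [0.7, 1.1, -1.8]
opening: 0.022
time: 12.4
ee_pos: [0.5639, -0.1589, 0.2097]
tcp_rot: [-90.0, -0.0, 77.1]
wrist_force: [0.9, 0.2, -1.5]
opening: 0.0219
[ 0.56350043 -0.16043843  0.21      ] [ 0.56387482 -0.15905494  0.20979053] [-8.99978921e+01 -3.59209132e-03  7.70998035e+01]
w6 spindle [ 0.5654 -0.1626]
burr 2 ang err -8.3 disp -0.5
burr 3 ang err -7.6 disp 0.01
burr 1 ang err -8.4 disp 0.13
burr 4 ang err -7.1 disp 0.19
burr 0 ang err 1.2 disp 1.23
```

View pics/w6c.png

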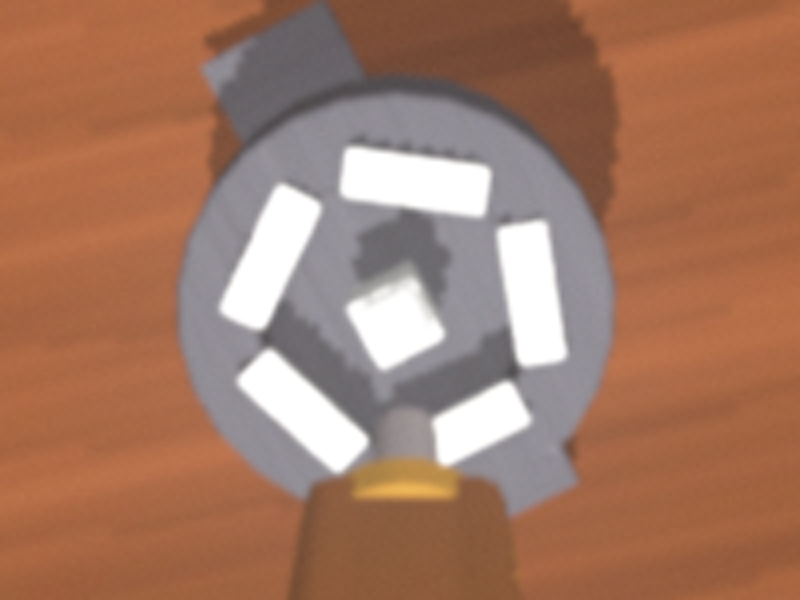

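```bash
python3 - <<'E'
from h import *
im,c=load('w6'); b=blobs(im); G=ground(c,b,.042)[:,:2]; C0=np.array([.5654,-.1626])
G=np.array([g for g in G if np.linalg.norm(g-C0)>.02]); a=np.degrees(np.arctan2(*(G-C0).T[::-1]))-15.1
n=np.round(a/72)%5; k=n!=0
m=lambda p:((p[:2]+.0275*np.c_[np.cos(np.radians(72*n[k])+p[2]),np.sin(np.radians(72*n[k])+p[2])])-G[k]).ravel()
s=least_squares(m,[*C0,.26]); print(s.x,np.degrees(s.x[2]),(1e3*s.fun).round(1))
yaw=np.degrees(s.x[2]); C=(C0+s.x[:2])/2; print('C',C)
C=C+[0,.0007]; p,r=cmd()
pt=lambda rad,a:np.array([C[0]+rad/1e3*np.cos(np.radians(a+yaw)),C[1]+rad/1e3*np.sin(np.radians(a+yaw)),0])
print(cgo([*pt(18.5,180)[:2],.1135],77))
ref=pt(18.5,180)
for call in ([180,162,144,144,126,108,90,72],[72,54,36,18,0,0,-18,-36],[-54,-72,-72,-90,-108,-126,-144,-144],[-162,180]):
    print([(a,*(1e3*r.inv().apply(pt(23.2,a)-ref)).round(1)[[0,2]].tolist()) for a in call]); ref=pt(23.2,call[-1])
print((r.inv().apply(pt(18.5,180)-pt(23.2,-144))*1e3).round(1))
E
```

```text
[ 0.565656   -0.16257108  0.26399776] 15.125957431367869 [-0.  -0.1  0.3  0.3 -0.  -0.4 -0.3  0.2]
C [ 0.565528   -0.16258554]
[array([-0.0097,  0.0965,  0.014 ]), array([-0.    ,  0.0001,  0.    ])]
[(180, -2.2, 4.1), (162, 4.6, 6.5), (144, 11.9, 6.7), (144, 11.9, 6.7), (126, 18.8, 4.6), (108, 24.8, 0.4), (90, 29.2, -5.4), (72, 31.6, -12.2)]
[(72, 0.0, 0.0), (54, 0.1, -7.3), (36, -2.0, -14.2), (18, -6.1, -20.2), (0, -11.9, -24.5), (0, -11.9, -24.5), (-18, -18.8, -26.9), (-36, -26.0, -27.1)]
[(-54, -6.9, 2.1), (-72, -12.9, 6.3), (-72, -12.9, 6.3), (-90, -17.3, 12.0), (-108, -19.7, 18.9), (-126, -19.8, 26.2), (-144, -17.7, 33.1), (-144, -17.7, 33.1)]
[(-162, 4.2, 6.0), (180, 9.9, 10.3)]
[12.2  0.   6.2]
```

```bash
python3 -m crank '-0.0097 0 0.014 0 0 0; -0.0097 0.04 0.014 0 0 0; -0.0097 0.08 0.014 0 0 0; -0.0097 0.0965 0.014 0 0 0; -0.0097 0.0965 0.014 0 0 0; -0.0097 0.0965 0.014 0 0 0' 
python3 -m crank '-0.001 0 0.003 0 0 0; 0.0046 0 0.006 0 0 0; 0.0119 0 0.0067 0 0 0; 0.0119 0 0.0067 0 0 0; 0.0185 0 0.0045 0 0 0; 0.0245 0 0.0004 0 0 0; 0.029 0 -0.0054 0 0 0; 0.0316 0 -0.0122 0 0 0'
python3 -m crank '0 0 0 0 0 0; 0 0 -0.0073 0 0 0; -0.0022 0 -0.014 0 0 0; -0.0061 0 -0.02 0 0 0; -0.0119 0 -0.0245 0 0 0; -0.0119 0 -0.0245 0 0 0; -0.0188 0 -0.0267 0 0 0; -0.0258 0 -0.0269 0 0 0'
python3 -m crank '-0.0069 0 0.002 0 0 0; -0.0131 0 0.0061 0 0 0; -0.0131 0 0.0061 0 0 0; -0.0173 0 0.0118 0 0 0; -0.0197 0 0.0187 0 0 0; -0.0198 0 0.026 0 0 0; -0.0179 0 0.0329 0 0 0; -0.0179 0 0.0329 0 0 0'
python3 -m crank '0.0042 0 0.0058 0 0 0; 0.0099 0 0.0095 0 0 0; 0.0122 0 0.0062 0 0 0; 0.0122 0 0.0062 0 0 0'
python3 -m crank '0 -0.03 0 0 0 0; 0 -0.06 0 0 0 0; 0 -0.0965 0 0 0 0; 0.0097 -0.0965 -0.01 0 0 0; 0.0097 -0.0965 -0.014 0 0 0; 0.0097 -0.0965 -0.014 0 0 0; 0.0097 -0.0965 -0.014 0 0 0'
python3 - <<'E'
from h import *
p,r=cmd((-.0097,.0965,.014,0,0,0),(.0316,0,-.0122,0,0,0),(-.0258,0,-.0269,0,0,0),(-.0179,0,.0329,0,0,0),(.0122,0,.0062,0,0,0),(.0097,-.0965,-.014,0,0,0))
im,c=snap('wrist','w7'); o=bot.get_obs();print(p,o['ee_pos'],o['tcp_rot'])
disp('w6',15.1); disp('w7',15.1)
print(cgo([.4325,.370,.21],77))
E
```

```text
time: 13.05
ee_pos: [0.5479, -0.1657, 0.1133]
tcp_rot: [-90.0, -0.0, 77.1]
wrist_force: [-0.5, 0.4, -0.9]
opening: 0.0217
time: 13.85
ee_pos: [0.5667, -0.1382, 0.1129]
tcp_rot: [-89.9, 0.0, 77.0]
wrist_force: [-3.7, -4.2, -1.4]
opening: 0.0219
time: 14.65
ee_pos: [0.5874, -0.1698, 0.1134]
tcp_rot: [-90.0, -0.0, 77.0]
wrist_force: [-1.6, 2.2, -1.5]
opening: 0.0223
time: 15.45
ee_pos: [0.5511, -0.1792, 0.114]
tcp_rot: [-90.1, -0.0, 77.0]
wrist_force: [2.3, 3.5, -0.9]
opening: 0.0222
time: 15.85
ee_pos: [0.5476, -0.1661, 0.113]
tcp_rot: [-89.9, 0.0, 77.0]
wrist_force: [-0.0, 0.8, -1.5]
opening: 0.0221
time: 16.55
ee_pos: [0.5631, -0.1601, 0.208]
tcp_rot: [-89.8, 0.0, 77.0]
wrist_force: [-1.1, 0.3, -1.1]
opening: 0.0221
[ 0.56352291 -0.16034099  0.21      ] [ 0.56301097 -0.16014211  0.2083274 ] [-8.98506946e+01  3.16816173e-03  7.70007957e+01]
w6 spindle [ 0.5654 -0.1626]
burr 2 ang err -0.4 disp -0.22
burr 3 ang err 0.3 disp 0.25
burr 1 ang err -0.5 disp 0.43
burr 4 ang err 0.8 disp 0.4
burr 0 ang err 9.1 disp 0.88
w7 spindle [ 0.5654 -0.1625]
burr 2 ang err 0.0 disp 3.84
burr 3 ang err 0.5 disp 4.32
burr 1 ang err -0.7 disp 4.5
burr 4 ang err -0.7 disp 4.79
burr 0 ang err 7.9 disp 4.5
[array([ 0.4873, -0.    ,  0.2469]), array([-0.    ,  0.0001,  0.    ])]
```

```bash
python3 - <<'E'
from h import *
L=json.load(open('log.json')); p,r=start()
for x in L[:2]: p=p+r.apply(x[:3]); r=r*R.from_rotvec(x[3:])
print(p); print(cgo([p[0],p[1],.21],77))
E
```

```text
[0.43214026 0.36967603 0.086     ]
[array([ 0.4869, -0.    ,  0.2472]), array([-0.    ,  0.0001,  0.    ])]
```

```bash
python3 -m crank '0.24 0 0.12 0 0 0; 0.24 0 0.12 0 0 0; 0.24 0 0.12 0 0 0; 0.24 0 0.12 0 0 0; 0.24 0 0.12 0 0 0; 0.24 0 0.12 0 0 0; 0.24 0 0.12 0 0 0; 0.24 0 0.12 0 0 0' 
python3 -m crank '0.247 0 0.127 0 0 0; 0.247 0 0.127 0 0 0; 0.247 0 0.127 0 0 0; 0.247 0 0.127 0 0 0; 0.247 0 0.127 0 0 0; 0.247 0 0.127 0 0 0; 0.247 0 0.127 0 0 0; 0.247 0 0.127 0 0 0' 
python3 -m crank '0 0 0 0 0 0; 0 0 0 0 0 0; 0 0 0 0 0 0; 0 0 0 0 0 0; 0 0.03 0 0 0 0; 0 0.05 0 0 0 0; 0 0.05 0 0 0 0; 0 0.05 0 0 0 0' 
python3 - <<'E'
from h import *
p,r=cmd((.24,0,.12,0,0,0),(.247,0,.127,0,0,0),(0,.05,0,0,0,0))
im,c=snap('wrist','w8'); o=bot.get_obs();print(p,o['ee_pos'],o['tcp_rot'])
cv2.imwrite('pics/w8c.png',im[100:400,200:440,::-1])
E
```

```text
time: 17.4
ee_pos: [0.5004, 0.1006, 0.2094]
tcp_rot: [-90.0, 0.0, 77.1]
wrist_force: [0.2, 0.8, -1.0]
opening: 0.022
time: 18.2
ee_pos: [0.4331, 0.3692, 0.2091]
tcp_rot: [-90.0, 0.1, 77.0]
wrist_force: [-0.8, -0.5, -1.2]
opening: 0.0218
time: 19.0
ee_pos: [0.4325, 0.3698, 0.1604]
tcp_rot: [-90.0, 0.0, 77.0]
wrist_force: [0.4, -0.3, -0.1]
opening: 0.022
[0.43235762 0.3697285  0.16      ] [0.43279897 0.37007113 0.1610786 ] [-9.00431770e+01 -5.81842066e-02  7.69965775e+01]
```

View pics/w8c.png

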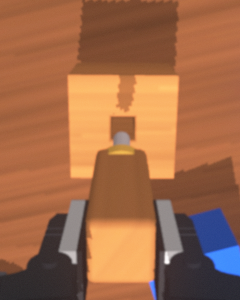

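```bash
python3 -m crank '0 0.02 0 0 0 0; 0 0.04 0 0 0 0; 0 0.06 0 0 0 0; 0 0.073 0 0 0 0; 0 0.073 0 0 0 0; 0 0.073 0 0 0 0' 
python3 -m crank '0 0 0 0 0 0; 0 0 0 0 0 0; 0 0 0 0 0 0; 0 0 0 0 0 0; 0 0 0 0 0 0; 0 0 0 0 0 0; 0 0 0 0 0 0; 0 0 0 0 0 0' -1
python3 -m crank '0 0 0 0 0 0; 0 0 0 0 0 0; 0 -0.05 0 0 0 0; 0 -0.1 0 0 0 0; 0 -0.163 0 0 0 0; 0 -0.163 0 0 0 0; 0 -0.163 0 0 0 0'
python3 - <<'E'
from h import *
p,r=cmd((0,.073,0,0,0,0),(0,-.163,0,0,0,0)); print(p)
im,c=snap('wrist','w9'); t,ct=snap('top','top1')
cv2.imwrite('pics/v9.png',np.hstack([im[:,:,::-1][100:300,60:420],t[:,:,::-1][180:380,180:440]]))
E
```

```text
time: 19.65
ee_pos: [0.4329, 0.3703, 0.0879]
tcp_rot: [-90.0, -0.1, 77.0]
wrist_force: [0.0, -0.2, -0.9]
opening: 0.0223
time: 20.45
ee_pos: [0.4325, 0.37, 0.0868]
tcp_rot: [-90.0, -0.0, 77.0]
wrist_force: [0.0, -0.9, -0.6]
opening: 0.0852
time: 21.15
ee_pos: [0.4333, 0.3706, 0.2525]
tcp_rot: [-90.2, -0.2, 77.0]
wrist_force: [0.0, -0.3, -0.3]
opening: 0.0855
[0.43235762 0.3697285  0.25      ]
```

View pics/v9.png

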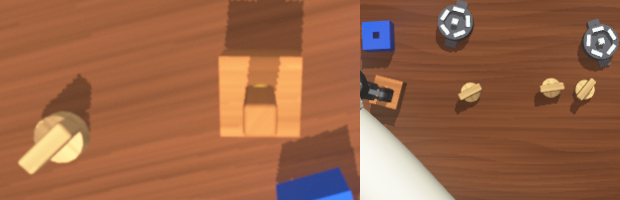

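```bash
python3 - <<'E'
from h import *
print(cgo([.437,.164,.25],29))
E
```

```text
[array([-0.1994, -0.    , -0.0508]), array([ 0.    ,  0.8378, -0.    ])]
```

```bash
python3 -m crank '-0.199 0 -0.051 0 0.838 0; -0.199 0 -0.051 0 0.838 0; -0.199 0 -0.051 0 0.838 0; -0.199 0 -0.051 0 0.838 0; -0.199 0 -0.051 0 0.838 0; -0.199 0 -0.051 0 0.838 0; -0.199 0 -0.051 0 0.838 0; -0.199 0 -0.051 0 0.838 0' -1
python3 -m crank '0 0 0 0 0 0; 0 0 0 0 0 0; 0 0 0 0 0 0'
python3 - <<'E'
from h import *
p,r=cmd((-.199,0,-.051,0,.838,0)); o=bot.get_obs(); print(p,r.as_euler('xyz',degrees=True),o['ee_pos'],o['tcp_rot'])
im,c=snap('wrist','w10')
cv2.imwrite('pics/w10c.png',cv2.resize(im[130:280,220:420,::-1],None,fx=4,fy=4,interpolation=cv2.INTER_CUBIC))
E
```

```text
time: 22.05
ee_pos: [0.4371, 0.1645, 0.2484]
tcp_rot: [-90.0, 0.1, 29.2]
wrist_force: [-0.4, -0.1, 0.1]
opening: 0.0858
time: 22.35
ee_pos: [0.4374, 0.1649, 0.2496]
tcp_rot: [-90.0, 0.0, 29.1]
wrist_force: [0.5, -0.5, 0.6]
opening: 0.0855
[0.43730346 0.16435679 0.25      ] [-90.           0.          28.99122221] [0.43743042 0.16488921 0.24959796] [-8.99984659e+01  1.56423615e-02  2.90673285e+01]
```

View pics/w10c.png

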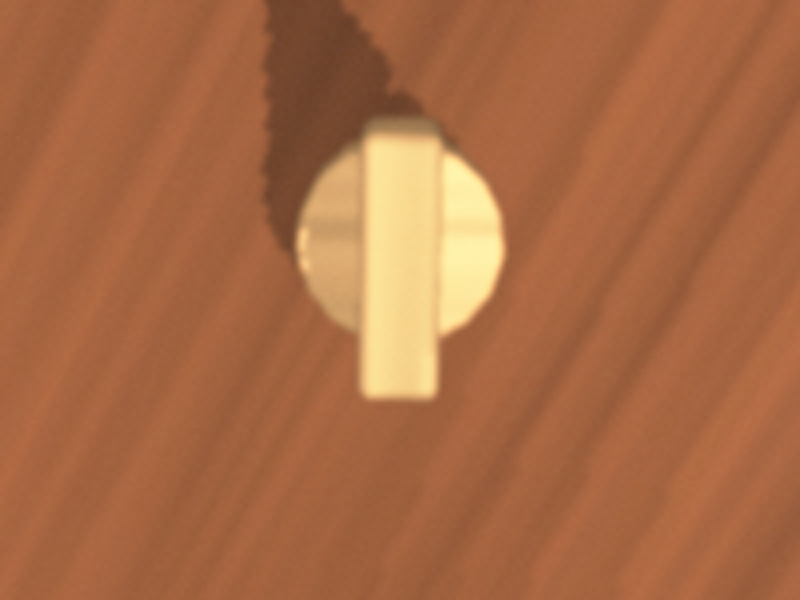

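```bash
cat >> h.py <<'E'
def bar(f,q,scale=4,off=(220,130)):
    _,c=load(f); H=ground(c,np.array(q)/scale+off,.05); d=(H[2]+H[3]-H[0]-H[1])/2; w=(H[1]+H[2]-H[0]-H[3])/2
    print('centre',H.mean(0).round(4),'len',np.linalg.norm(d).round(4),'wid',np.linalg.norm(w).round(4),'axis',np.degrees(np.arctan2(d[1],d[0])).round(1)); return H.mean(0)
E
python3 - <<'E'
from h import *
m=bar('w10',[(366,133),(440,133),(437,398),(362,398)])
print(cgo([m[0],m[1],.034],29))
E
```

```text
centre [0.4367 0.1633 0.05  ] len 0.0593 wid 0.0164 axis -61.7
[array([-0.001 ,  0.216 , -0.0007]), array([-0.    , -0.0002, -0.    ])]
```

```bash
python3 -m crank '-0.001 0.05 -0.001 0 0.012 0; -0.001 0.1 -0.001 0 0.012 0; -0.001 0.15 -0.001 0 0.012 0; -0.001 0.19 -0.001 0 0.012 0; -0.001 0.216 -0.001 0 0.012 0; -0.001 0.216 -0.001 0 0.012 0; -0.001 0.216 -0.001 0 0.012 0'
python3 -m crank '0 0 0 0 0 0; 0 0 0 0 0 0; 0 0 0 0 0 0; 0 0 0 0 0 0; 0 0 0 0 0 0; 0 0 0 0 0 0; 0 0 0 0 0 0; 0 0 0 0 0 0' 1 40
python3 -m crank '0 0 0 0 0 0; 0 -0.03 0 0 0 0; 0 -0.06 0 0 0 0; 0 -0.1 0 0 0 0; 0 -0.15 0 0 0 0; 0 -0.16 0 0 0 0; 0 -0.16 0 0 0 0'
python3 - <<'E'
from h import *
p,r=cmd((-.001,.216,-.001,0,.012,0),(0,-.16,0,0,0,0)); o=bot.get_obs(); print(p,r.as_euler('xyz',degrees=True),o['ee_pos'],o['tcp_rot'],o['opening'])
print(cgo([.611,.2036,.194],-15.4),cgo([.611,.2036,.194],74.6))
E
```

```text
time: 23.1
ee_pos: [0.4372, 0.1634, 0.0346]
tcp_rot: [-90.0, -0.0, 28.3]
wrist_force: [-0.5, 0.0, 0.1]
opening: 0.0853
time: 23.9
ee_pos: [0.437, 0.1632, 0.0337]
tcp_rot: [-90.0, 0.0, 28.3]
wrist_force: [-0.1, -0.4, -0.0]
opening: -0.0003
time: 24.6
ee_pos: [0.438, 0.1636, 0.1957]
tcp_rot: [-90.0, -0.2, 28.3]
wrist_force: [0.6, -0.1, 0.4]
opening: 0.0001
[0.43691345 0.16299742 0.194     ] [-9.00000000e+01  1.27222187e-14  2.83036729e+01] [0.43804469 0.16360004 0.19565063] [-90.02892578  -0.2050301   28.30321217] 9.899667065241664e-05
[array([ 0.1725, -0.    , -0.0468]), array([ 0.    ,  0.7628, -0.    ])] [array([ 0.1725, -0.    , -0.0468]), array([-0.   , -0.808,  0.   ])]
```

```bash
python3 - <<'E'
from h import *
im,c=snap('wrist','w11'); t,ct=snap('top','top2')
cv2.imwrite('pics/v11.png',np.vstack([im[:,:,::-1][60:400],cv2.resize(t[:,:,::-1][180:300,180:440],(520,240)).copy() if 0 else np.hstack([cv2.resize(t[:,:,::-1][180:300,180:440],(520,240)),np.zeros((240,120,3),np.uint8)])]))
E
```

```text
(no output)
```

View pics/v11.png

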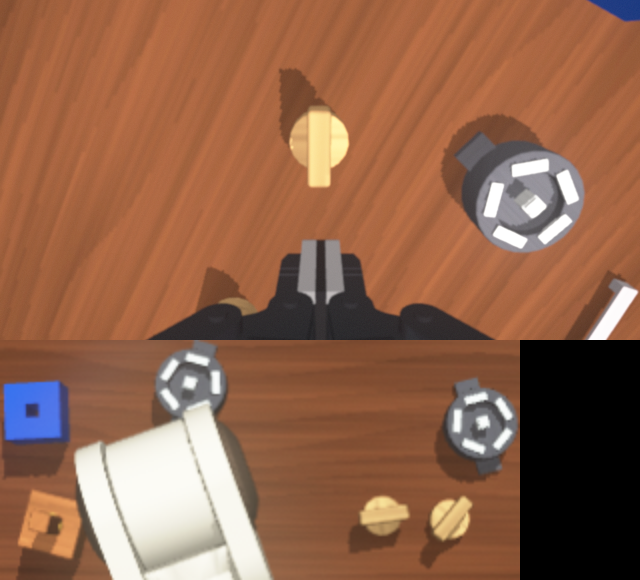

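```bash
cat >> h.py <<'E'
from scipy.optimize import minimize
def kmask(im): # bgr -> pale wood
    h=cv2.cvtColor(im,cv2.COLOR_BGR2HSV); return ((h[...,0]>13)&(h[...,0]<32)&(h[...,1]>40)&(h[...,2]>130)).astype(np.uint8)
def render(c,x,y,yaw,z0=0.):
    t=np.linspace(0,2*np.pi,40); hub=np.concatenate([np.c_[.0245*np.cos(t),.0245*np.sin(t),0*t+z] for z in (0,.02)])
    bx=np.array([[a,b,z] for a in (-.03,.03) for b in (-.009,.009) for z in (.02,.05)])
    Rz=R.from_euler('z',yaw).as_matrix(); m=np.zeros((480,640),np.uint8)
    for P in (hub,bx):
        u=proj(c,P@Rz.T+[x,y,z0]); cv2.fillConvexPoly(m,cv2.convexHull((u*16).round().astype(np.int32)),1,cv2.LINE_8,4)
    return m
def knobfit(f,x0,z0=0.):
    "x0=[x,y,yaw rad]"
    im,c=load(f); M=kmask(im); u=proj(c,[[x0[0],x0[1],.03+z0]])[0]; yy,xx=np.mgrid[:480,:640]
    M=M*(((xx-u[0])**2+(yy-u[1])**2)<75**2); M=M.astype(np.uint8)
    def cost(p):
        m=render(c,p[0],p[1],p[2],z0); return 1-(m&M).sum()/max((m|M).sum(),1)
    best=None
    for d in np.radians([0,-30,30,60,-60,90]):
        s=minimize(cost,[x0[0],x0[1],x0[2]+d],method='Nelder-Mead',options=dict(initial_simplex=np.array([[x0[0]+a,x0[1]+b,x0[2]+d+e] for a,b,e in ((0,0,0),(.01,0,.1),(0,.01,-.1),(-.01,-.005,.2))]),xatol=1e-4,fatol=1e-4))
        if best is None or s.fun<best.fun: best=s
    print(f,'knob',best.x[:2].round(4),'yaw',np.degrees(best.x[2]).round(1),'IoU',round(1-best.fun,3)); return best.x
E
python3 - <<'E'
from h import *
knobfit('w10',[.437,.163,-1.07])
m=bar('w11',[(308,167),(330,167),(330,246),(308,246)],1,(0,0))
a=knobfit('w11',[m[0],m[1],-1.07])
knobfit('top2',[.448,-.038,-1.5]); knobfit('top2',[.448,-.119,-.9])
knobfit('top0',[.448,-.038,-1.5]); knobfit('top0',[.448,-.119,-.9]); knobfit('top0',[.437,.164,-1.])
print(cgo([a[0],a[1],.194],np.degrees(a[2])+90))
E
```

```text
w10 knob [0.4362 0.1626] yaw -61.1 IoU 0.958
centre [0.4355 0.1647 0.05  ] len 0.0612 wid 0.0166 axis -61.8
w11 knob [0.4359 0.163 ] yaw -62.2 IoU 0.955
top2 knob [ 0.4508 -0.0379] yaw -85.9 IoU 0.442
top2 knob [ 0.4457 -0.1224] yaw -44.2 IoU 0.469
top0 knob [ 0.4503 -0.0381] yaw -86.2 IoU 0.447
top0 knob [ 0.4454 -0.1223] yaw -44.5 IoU 0.47
top0 knob [0.4372 0.1653] yaw -55.8 IoU 0.765
[array([-0.0009, -0.    ,  0.0005]), array([-0.    ,  0.0095, -0.    ])]
```

```bash
python3 -m crank '-0.001 0 0.0005 0 0.005 0; -0.001 0 0.0005 0 0.005 0; -0.001 0 0.0005 0 0.005 0; -0.001 0 0.0005 0 0.005 0; -0.001 0 0.0005 0 0.005 0; -0.001 0 0.0005 0 0.005 0; -0.001 0 0.0005 0 0.005 0; -0.001 0 0.0005 0 0.005 0' -1
python3 -m crank '0 0.05 0 0 0 0; 0 0.1 0 0 0 0; 0 0.13 0 0 0 0; 0 0.162 0 0 0 0; 0 0.162 0 0 0 0; 0 0.162 0 0 0 0; 0 0.162 0 0 0 0'
python3 - <<'E'
from h import *
p,r=cmd((-.001,0,.0005,0,.005,0),(0,.162,0,0,0,0)); o=bot.get_obs(); print(p,r.as_euler('xyz',degrees=True),o['ee_pos'],o['tcp_rot'],o['opening'])
snap('wrist','w12'); im,c=load('w12'); snap('side','s12')
print(proj(c,[p,p+[0,0,.016]]))
s,cs=load('s12'); u=proj(cs,[p])[0].astype(int); print(u)
x,y=np.clip(u-[75,75],0,None); cv2.imwrite('pics/v12.png',np.hstack([cv2.resize(s[y:y+150,x:x+150],(480,480)),im[:480,160:480]]))
E
```

```text
time: 25.5
ee_pos: [0.436, 0.1632, 0.1938]
tcp_rot: [-90.0, -0.0, 28.0]
wrist_force: [0.0, -0.2, -0.6]
opening: 0.0855
time: 26.2
ee_pos: [0.437, 0.1636, 0.0339]
tcp_rot: [-90.0, -0.1, 28.0]
wrist_force: [-0.2, -0.1, 0.2]
opening: 0.0855
[0.43579593 0.1629635  0.032     ] [-9.00000000e+01  1.27222187e-14  2.80171940e+01] [0.43703845 0.16363033 0.03386616] [-90.01884822  -0.14930413  28.0188119 ] 0.08552502118434115
[[319.7429681  288.42572634]
 [319.78523101 304.86360415]]
[258 232]
```

View pics/v12.png

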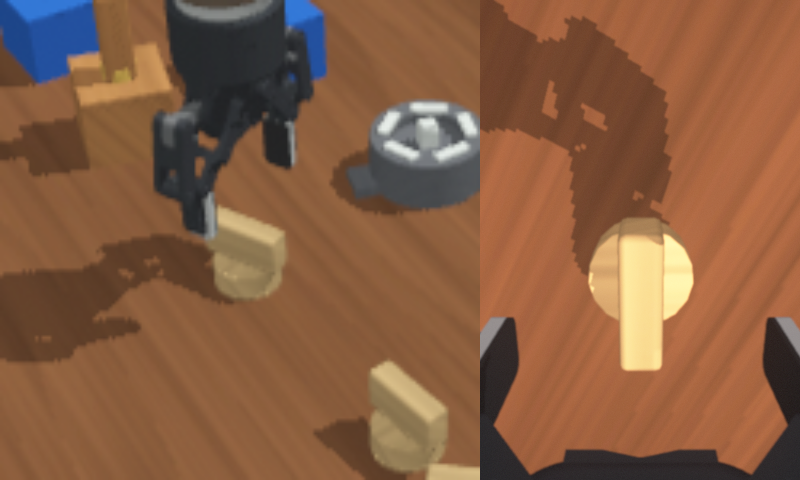

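```bash
python3 - <<'E'
from h import *
_,c=load('s12'); p,r=cmd(); d=r.apply([1,0,0]); zz=r.apply([0,0,1])
for z in (.02,.035,.05,.065,.08):
    print(z,[proj(c,[[*(p+s*.0427*d)[:2],z]])[0].round(1).tolist() for s in (-1,1)])
_,c=load('w12')
for z in (.02,.035,.05,.065,.08):
    print(z,[proj(c,[[*(p+s*.0427*d+k*.011*zz)[:2],z]])[0].round(1).tolist() for s in (-1,1) for k in (1,-1)])
E
```

```text
0.02 [[247.9, 247.4], [269.9, 226.9]]
0.035 [[247.4, 242.2], [269.5, 221.8]]
0.05 [[246.8, 236.9], [269.2, 216.6]]
0.065 [[246.2, 231.6], [268.8, 211.4]]
0.08 [[245.7, 226.1], [268.4, 206.0]]
0.02 [[225.9, 255.5], [229.1, 299.4], [413.4, 255.3], [410.3, 299.2]]
0.035 [[218.5, 267.5], [222.3, 314.4], [420.8, 267.2], [417.2, 314.1]]
0.05 [[209.8, 281.6], [214.2, 331.8], [429.6, 281.3], [425.3, 331.4]]
0.065 [[199.5, 298.3], [204.8, 352.3], [440.0, 298.0], [434.8, 351.9]]
0.08 [[187.1, 318.5], [193.5, 376.8], [452.5, 318.1], [446.2, 376.3]]
```

```bash
python3 -m crank '0 0.01 0 0 0 0; 0 0.02 0 0 0 0; 0 0.03 0 0 0 0; 0 0.03 0 0 0 0; 0 0.03 0 0 0 0'
python3 -m crank '0 0 0 0 0 0; 0 0 0 0 0 0; 0 0 0 0 0 0; 0 0 0 0 0 0; 0 0 0 0 0 0; 0 0 0 0 0 0; 0 0 0 0 0 0; 0 0 0 0 0 0' 1 40
```

```text
time: 26.8
ee_pos: [0.4356, 0.1631, 0.0013]
tcp_rot: [-90.0, 0.1, 28.0]
wrist_force: [0.9, -0.1, 0.3]
opening: 0.0852
time: 27.6
ee_pos: [0.4361, 0.1633, 0.002]
tcp_rot: [-90.0, -0.0, 28.0]
wrist_force: [-0.2, 0.1, 2.8]
opening: 0.0172
```

```bash
python3 -m crank '0 0 0 0 0 0; 0 -0.03 0 0 0 0; 0 -0.06 0 0 0 0; 0 -0.1 0 0 0 0; 0 -0.1 0 0 0 0; 0 -0.1 0 0 0 0'
python3 - <<'E'
from h import *
p,r=cmd((0,.03,0,0,0,0),(0,-.1,0,0,0,0)); o=bot.get_obs(); print(p,o['ee_pos'],o['opening'])
snap('wrist','w13'); knobfit('w13',[p[0],p[1],np.radians(-62)],.1)
print(cgo([.611,.2043,.102],74.6))
E
```

```text
time: 28.2
ee_pos: [0.4363, 0.1633, 0.1021]
tcp_rot: [-90.0, -0.1, 28.0]
wrist_force: [0.6, 0.4, -1.2]
opening: 0.0168
[0.43579593 0.1629635  0.102     ] [0.43629355 0.16333151 0.10207462] 0.016812007028893804
w13 knob [0.4357 0.162 ] yaw -60.6 IoU 0.658
[array([ 0.1741, -0.    , -0.0458]), array([-0.   , -0.813,  0.   ])]
```

```bash
python3 -m crank '0.174 0 -0.046 0 -0.813 0; 0.174 0 -0.046 0 -0.813 0; 0.174 0 -0.046 0 -0.813 0; 0.174 0 -0.046 0 -0.813 0; 0.174 0 -0.046 0 -0.813 0; 0.174 0 -0.046 0 -0.813 0; 0.174 0 -0.046 0 -0.813 0; 0.174 0 -0.046 0 -0.813 0'
python3 -m crank '0 0 0 0 0 0; 0 0 0 0 0 0; 0 0.02 0 0 0 0; 0 0.04 0 0 0 0; 0 0.047 0 0 0 0; 0 0.047 0 0 0 0; 0 0.047 0 0 0 0'
python3 -m crank '0 0.003 0 0 0 0; 0 0.006 0 0 0 0; 0 0.006 0 0 0 0; 0 0.006 0 0 0 0'
python3 -m crank '0 0.003 0 0 0 0; 0 0.006 0 0 0 0; 0 0.006 0 0 0 0; 0 0.006 0 0 0 0'
python3 - <<'E'
from h import *
p,r=cmd((.174,0,-.046,0,-.813,0),(0,.047,0,0,0,0),(0,.006,0,0,0,0),(0,.006,0,0,0,0)); o=bot.get_obs(); print(p,o['ee_pos'],o['tcp_rot'],o['wrist_force'],o['torque'])
E
```

```text
time: 29.05
ee_pos: [0.6106, 0.2041, 0.1004]
tcp_rot: [-89.9, 0.1, 74.5]
wrist_force: [0.0, 0.2, -1.6]
opening: 0.0169
time: 29.75
ee_pos: [0.6114, 0.2044, 0.0557]
tcp_rot: [-90.0, -0.0, 74.6]
wrist_force: [0.4, -0.8, 0.0]
opening: 0.0168
time: 30.15
ee_pos: [0.6112, 0.2043, 0.0489]
tcp_rot: [-90.0, -0.0, 74.6]
wrist_force: [-0.2, -1.3, 0.2]
opening: 0.0173
time: 30.55
ee_pos: [0.6113, 0.2042, 0.0426]
tcp_rot: [-90.0, 0.0, 74.6]
wrist_force: [1.7, 0.3, -1.7]
opening: 0.0174
[0.61101217 0.20408854 0.043     ] [0.61126695 0.20422751 0.04261851] [-9.00063994e+01  1.08152312e-02  7.45921803e+01] [ 1.73405481  0.28824606 -1.65040899] [-0.10306913 -0.332337   -0.0010206 ]
```

```bash
python3 -m crank '0 0.003 0 0 0 0; 0 0.006 0 0 0 0; 0 0.009 0 0 0 0; 0 0.011 0 0 0 0; 0 0.011 0 0 0 0; 0 0.011 0 0 0 0'
python3 -m crank '0 0 0 0 0 0; 0 0 0 0 0 0; 0 0 0 0 0 0; 0 0 0 0 0 0; 0 0 0 0 0 0; 0 0 0 0 0 0; 0 0 0 0 0 0; 0 0 0 0 0 0' -1
python3 -m crank '0 -0.03 0 0 0 0; 0 -0.06 0 0 0 0; 0 -0.1 0 0 0 0; 0 -0.15 0 0 0 0; 0 -0.2 0 0 0 0; 0 -0.2 0 0 0 0; 0 -0.2 0 0 0 0'
python3 - <<'E'
from h import *
p,r=cmd((0,.011,0,0,0,0),(0,-.2,0,0,0,0)); print(p)
snap('wrist','w14')
for z in (.03,.036,.042): knobfit('w14',[.611,.2036,np.radians(-15)],z)
disp('w5',-15.4);disp('w14',-15.4)
t,_=snap('top','top3')
for f in ('top0','top3'):
    for x in ([.448,-.038,-1.5],[.448,-.119,-.8]): knobfit(f,x)
print(cgo([.4505,-.038,.232],4))
E
```

```text
time: 31.15
ee_pos: [0.6113, 0.2043, 0.0321]
tcp_rot: [-90.0, -0.0, 74.6]
wrist_force: [1.2, -1.5, 2.5]
opening: 0.0172
time: 31.95
ee_pos: [0.6112, 0.2043, 0.0318]
tcp_rot: [-90.0, -0.0, 74.6]
wrist_force: [0.4, 0.0, -0.6]
opening: 0.0851
time: 32.65
ee_pos: [0.6119, 0.2046, 0.2334]
tcp_rot: [-90.1, -0.1, 74.6]
wrist_force: [0.4, -0.2, -0.6]
opening: 0.0854
[0.61101217 0.20408854 0.232     ]
w14 knob [0.6105 0.2028] yaw -16.5 IoU 0.95
w14 knob [0.6098 0.2027] yaw -16.4 IoU 0.917
w14 knob [0.6087 0.2031] yaw -14.6 IoU 0.888
w5 spindle [0.6106 0.2035]
burr 3 ang err 0.7 disp 4.1
burr 2 ang err -0.1 disp 3.87
burr 4 ang err 0.9 disp 4.85
burr 1 ang err -0.5 disp 3.81
w14 spindle [0.5802 0.1919]
burr 1 ang err 16.3 disp 9.55
burr 0 ang err -17.1 disp 9.27
burr 1 ang err -18.5 disp 30.19
top0 knob [ 0.4503 -0.0381] yaw -86.2 IoU 0.447
top0 knob [ 0.4456 -0.1227] yaw -39.3 IoU 0.466
top3 knob [ 0.4512 -0.0361] yaw -84.2 IoU 0.428
top3 knob [ 0.4456 -0.1227] yaw -39.1 IoU 0.464
[array([-0.276 , -0.    ,  0.0905]), array([ 0.    ,  1.2322, -0.    ])]
```

```bash
python3 -m crank '-0.275 0 0.09 0 1.215 0; -0.275 0 0.09 0 1.215 0; -0.275 0 0.09 0 1.215 0; -0.275 0 0.09 0 1.215 0; -0.275 0 0.09 0 1.215 0; -0.275 0 0.09 0 1.215 0; -0.275 0 0.09 0 1.215 0; -0.275 0 0.09 0 1.215 0'
python3 -m crank '0 0 0 0 0 0; 0 0 0 0 0 0; 0 0 0 0 0 0; 0 0 0 0 0 0'
python3 - <<'E'
from h import *
p,r=cmd((-.275,0,.09,0,1.215,0)); o=bot.get_obs(); print(p,r.as_euler('xyz',degrees=True),o['ee_pos'],o['tcp_rot'])
E
```

```text
time: 33.55
ee_pos: [0.4501, -0.0379, 0.2305]
tcp_rot: [-90.0, 0.1, 5.4]
wrist_force: [-0.1, 0.5, 0.1]
opening: 0.0855
time: 33.95
ee_pos: [0.4514, -0.0367, 0.2314]
tcp_rot: [-90.0, 0.0, 6.0]
wrist_force: [0.8, -1.0, 0.5]
opening: 0.0853
[ 0.45121002 -0.03713391  0.232     ] [-9.00000000e+01  1.27222187e-14  4.98429060e+00] [ 0.45138992 -0.03666703  0.23141973] [-8.99958441e+01  3.69265469e-02  5.99417205e+00]
```

```bash
python3 - <<'E'
from h import *
L=json.load(open('log.json')); L[-1][4]=1.1994; json.dump(L,open('log.json','w'))
p,r=cmd(); print(p,r.as_euler('xyz',degrees=True))
snap('wrist','w15'); a=knobfit('w15',[.4505,-.038,np.radians(-85)])
print(cgo([a[0],a[1],.002],np.degrees(a[2])%180-90 if 0 else np.degrees(a[2])+90))
E
```

```text
[ 0.45121002 -0.03713391  0.232     ] [-9.00000000e+01  1.27222187e-14  5.87810476e+00]
w15 knob [ 0.4495 -0.0399] yaw -80.8 IoU 0.787
[array([-0.002 ,  0.23  , -0.0026]), array([ 0.    , -0.0581, -0.    ])]
```

```bash
sed -i 's/75\*\*2/52**2/' h.py; python3 - <<'E'
from h import *
a=knobfit('w15',[.4505,-.038,np.radians(-85)]); knobfit('w10',[.437,.163,-1.07])
print(cgo([a[0],a[1],.002],np.degrees(a[2])+90))
im,c=load('w15'); m=render(c,*a); cs,_=cv2.findContours(m,0,1); im=im.copy(); cv2.drawContours(im,cs,-1,(0,0,255),1)
cv2.imwrite('pics/v15.png',cv2.resize(im[100:300,200:460],None,fx=3,fy=3))
E
```

```text
w15 knob [ 0.4497 -0.0396] yaw -83.7 IoU 0.954
w10 knob [0.4362 0.1626] yaw -61.1 IoU 0.958
[array([-0.0017,  0.23  , -0.0023]), array([ 0.    , -0.0072, -0.    ])]
```

View pics/v15.png

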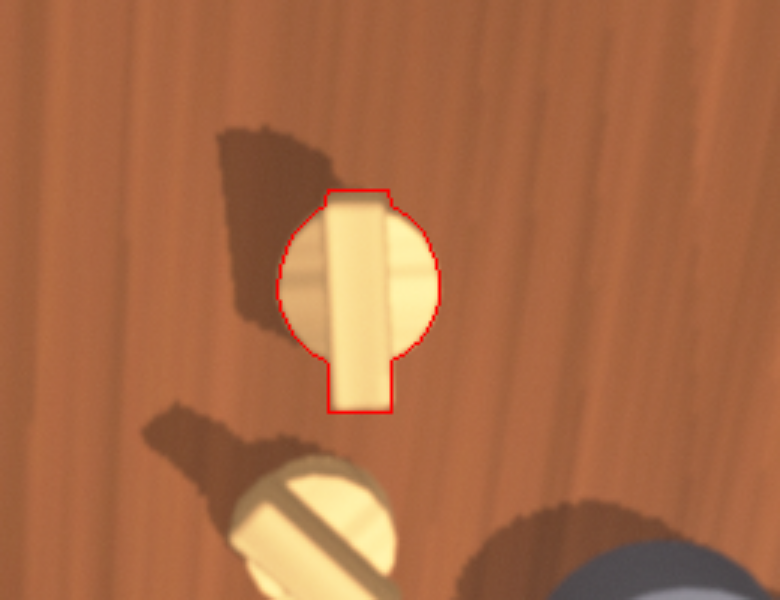

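```bash
python3 -m crank '-0.0017 0.05 -0.0025 0 -0.01 0; -0.0017 0.1 -0.0025 0 -0.01 0; -0.0017 0.15 -0.0025 0 -0.01 0; -0.0017 0.19 -0.0025 0 -0.01 0; -0.0017 0.22 -0.0025 0 -0.01 0; -0.0017 0.23 -0.0025 0 -0.01 0; -0.0017 0.23 -0.0025 0 -0.01 0'
python3 -m crank '0 0 0 0 0 0; 0 0 0 0 0 0; 0 0 0 0 0 0; 0 0 0 0 0 0; 0 0 0 0 0 0; 0 0 0 0 0 0; 0 0 0 0 0 0; 0 0 0 0 0 0' 1 40
python3 -m crank '0 0 0 0 0 0; 0 -0.03 0 0 0 0; 0 -0.06 0 0 0 0; 0 -0.1 0 0 0 0; 0 -0.1 0 0 0 0; 0 -0.1 0 0 0 0'
python3 - <<'E'
from h import *
p,r=cmd((-.0017,.23,-.0025,0,-.01,0),(0,-.1,0,0,0,0)); o=bot.get_obs(); print(p,r.as_euler('xyz',degrees=True)[2],o['ee_pos'],o['tcp_rot'])
print(cgo([.5655,-.1620,.102],15.1))
E
```

```text
time: 34.7
ee_pos: [0.4492, -0.0394, 0.001]
tcp_rot: [-90.0, 0.1, 6.5]
wrist_force: [-0.7, 0.2, 0.2]
opening: 0.0852
time: 35.5
ee_pos: [0.4504, -0.0396, 0.0025]
tcp_rot: [-90.0, -0.1, 6.4]
wrist_force: [-0.9, -0.1, 6.0]
opening: 0.0171
time: 36.1
ee_pos: [0.4504, -0.0396, 0.1021]
tcp_rot: [-90.0, -0.1, 6.4]
wrist_force: [0.8, 0.7, -1.6]
opening: 0.0173
[ 0.44977499 -0.03979487  0.102     ] 6.451062553615312 [ 0.45042423 -0.03958929  0.10210486] [-9.00129045e+01 -7.64422388e-02  6.41660524e+00]
[array([ 0.1013, -0.    , -0.1344]), array([ 0.   , -0.151, -0.   ])]
```

```bash
python3 -m crank '0.1013 0 -0.1345 0 -0.151 0; 0.1013 0 -0.1345 0 -0.151 0; 0.1013 0 -0.1345 0 -0.151 0; 0.1013 0 -0.1345 0 -0.151 0; 0.1013 0 -0.1345 0 -0.151 0; 0.1013 0 -0.1345 0 -0.151 0; 0.1013 0 -0.1345 0 -0.151 0'
python3 -m crank '0 0 0 0 0 0; 0 0 0 0 0 0; 0 0.02 0 0 0 0; 0 0.04 0 0 0 0; 0 0.047 0 0 0 0; 0 0.047 0 0 0 0; 0 0.047 0 0 0 0'
python3 -m crank '0 0.003 0 0 0 0; 0 0.006 0 0 0 0; 0 0.006 0 0 0 0; 0 0.006 0 0 0 0'
python3 -m crank '0 0.003 0 0 0 0; 0 0.006 0 0 0 0; 0 0.006 0 0 0 0; 0 0.006 0 0 0 0'
python3 - <<'E'
from h import *
p,r=cmd((.1013,0,-.1345,0,-.151,0),(0,.047,0,0,0,0),(0,.006,0,0,0,0),(0,.006,0,0,0,0)); o=bot.get_obs(); print(p,o['ee_pos'],o['tcp_rot'],o['wrist_force'],o['torque'])
E
```

```text
time: 36.8
ee_pos: [0.5647, -0.1611, 0.101]
tcp_rot: [-89.9, 0.1, 15.1]
wrist_force: [-0.6, 0.2, -0.8]
opening: 0.0172
time: 37.5
ee_pos: [0.5659, -0.1618, 0.0558]
tcp_rot: [-90.0, -0.0, 15.1]
wrist_force: [0.3, 0.4, -0.5]
opening: 0.0171
time: 37.9
ee_pos: [0.5665, -0.1621, 0.0514]
tcp_rot: [-90.1, -0.2, 15.1]
wrist_force: [-4.5, 0.4, 13.5]
opening: 0.0172
time: 38.3
ee_pos: [0.5675, -0.163, 0.0506]
tcp_rot: [-90.3, -0.4, 15.0]
wrist_force: [-14.9, 1.6, 45.7]
opening: 0.0175
[ 0.56554526 -0.16206172  0.043     ] [ 0.5675114  -0.16299047  0.05061577] [-90.30782781  -0.39970187  15.0491243 ] [-14.93628606   1.59940178  45.71359108] [0.36892523 3.4815922  0.02777305]
```

```bash
python3 -m crank '0 -0.02 0 0 0 0; 0 -0.04 0 0 0 0; 0 -0.059 0 0 0 0; 0 -0.059 0 0 0 0; 0 -0.059 0 0 0 0; 0 -0.059 0 0 0 0'
python3 - <<'E'
from h import *
p,r=cmd((0,-.059,0,0,0,0)); o=bot.get_obs(); print(p,o['ee_pos'],o['tcp_rot'],o['opening'])
snap('wrist','w16')
for f in ('w13','w16'):
    im,c=load(f); m=kmask(im); m[:,:250]=0; m[:,390:]=0
    ys,xs=np.nonzero(m[:340]); print(f,[(y,int(np.nonzero(m[y])[0].min()),int(np.nonzero(m[y])[0].max()),int(m[y].sum())) for y in range(200,345,8) if m[y].any()])
im,c=load('w16'); b=blobs(im,(150,60,500,330),150); print(b.round(1).tolist(), ground(c,b,.042).round(4).tolist() if len(b) else '')
a,_=load('w13'); cv2.imwrite('pics/v16.png',np.hstack([a[100:480,180:480],im[100:480,180:480]]))
E
```

```text
time: 38.9
ee_pos: [0.5652, -0.1617, 0.1005]
tcp_rot: [-90.0, 0.1, 15.1]
wrist_force: [0.1, -0.6, -0.7]
opening: 0.0172
[ 0.56554526 -0.16206172  0.102     ] [ 0.5651935  -0.16174732  0.10047495] [-8.99546334e+01  7.61947093e-02  1.50678979e+01] 0.017205808596156513
w13 [(240, 304, 337, 34), (248, 287, 354, 68), (256, 278, 363, 86), (264, 272, 369, 98), (272, 268, 373, 106), (280, 265, 376, 112), (288, 262, 379, 118), (296, 260, 381, 122), (304, 260, 382, 91), (312, 259, 382, 89), (320, 294, 347, 54), (328, 294, 346, 53), (336, 294, 346, 53), (344, 294, 346, 53)]
w16 [(200, 296, 343, 48), (208, 285, 354, 70), (216, 276, 363, 88), (224, 270, 369, 100), (232, 266, 372, 107), (240, 262, 376, 115), (248, 259, 379, 121), (256, 257, 381, 125), (264, 257, 382, 126), (272, 256, 383, 128), (280, 258, 381, 124), (288, 261, 378, 118), (296, 264, 375, 112), (304, 271, 368, 67), (312, 293, 347, 55), (320, 293, 347, 55), (328, 294, 346, 53), (336, 294, 346, 53), (344, 295, 346, 52)]
[[343.2, 194.1], [274.2, 212.9], [382.3, 241.8]] [[0.5684, -0.1297, 0.042], [0.5346, -0.1497, 0.042], [0.597, -0.1501, 0.042]]
```

View pics/v16.png

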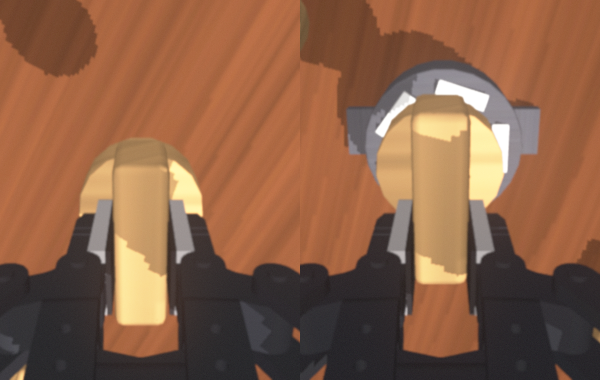

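```bash
cat >> h.py <<'E'
def heldfit(f,p,yaw,z0,row):
    "knob in hand: fit offset dx,dz in tool axes using rows<row"
    im,c=load(f); M=kmask(im); M[:, :240]=0; M[:,400:]=0; M[row:]=0; t=np.radians(yaw); ax=np.array([np.cos(t),np.sin(t)]); az=np.array([-np.sin(t),np.cos(t)])
    best=None
    for z in z0:
        def cost(q):
            x=p[:2]+q[0]*ax+q[1]*az; m=render(c,x[0],x[1],t-np.pi/2+q[2]*10,z); m[row:]=0
            return 1-(m&M).sum()/max((m|M).sum(),1)
        for g in (0,.012):
            s=minimize(cost,[0,g,0],method='Nelder-Mead',options=dict(initial_simplex=[[0,g,0],[.004,g,.004],[0,g+.006,-.004],[.002,g-.004,.003]],xatol=1e-5,fatol=1e-4))
            if best is None or s.fun<best[0]: best=(s.fun,z,s.x)
        print(f,z,'dx,dz mm',(s.x[:2]*1e3).round(1),'dyaw',np.degrees(s.x[2]*10).round(1),'IoU',round(1-s.fun,3))
E
python3 - <<'E'
from h import *
heldfit('w13',np.array([.4358,.16296]),28,(.095,.1,.105),300)
heldfit('w16',np.array([.5655,-.16206]),15.1,(.095,.1,.105,.11),300)
im,c=load('w16'); G=ground(c,[[343.2,194.1]],.042)
E
```

```text
w13 0.095 dx,dz mm [-0.6 -2.8] dyaw 3.4 IoU 0.978
w13 0.1 dx,dz mm [-0.6 -1.4] dyaw 3.0 IoU 0.987
w13 0.105 dx,dz mm [-0.5 -0.2] dyaw 2.6 IoU 0.977
w16 0.095 dx,dz mm [-1.6 15.1] dyaw -2.2 IoU 0.982
w16 0.1 dx,dz mm [-1.7 16. ] dyaw -2.4 IoU 0.969
w16 0.105 dx,dz mm [-1.8 16.7] dyaw -2.8 IoU 0.947
w16 0.11 dx,dz mm [-1.6 17.8] dyaw -3.0 IoU 0.923
```

```bash
python3 - <<'E'
from h import *
print(cgo([.450,-.02,.102],8))
E
```

```text
[array([-0.0745, -0.    ,  0.1673]), array([ 0.   ,  0.124, -0.   ])]
```

```bash
python3 -m crank '-0.0745 0 0.167 0 0.124 0; -0.0745 0 0.167 0 0.124 0; -0.0745 0 0.167 0 0.124 0; -0.0745 0 0.167 0 0.124 0; -0.0745 0 0.167 0 0.124 0; -0.0745 0 0.167 0 0.124 0; -0.0745 0 0.167 0 0.124 0'
python3 -m crank '0 0.04 0 0 0 0; 0 0.08 0 0 0 0; 0 0.097 0 0 0 0; 0 0.099 0 0 0 0; 0 0.099 0 0 0 0; 0 0.099 0 0 0 0'
python3 -m crank '0 0 0 0 0 0; 0 0 0 0 0 0; 0 0 0 0 0 0; 0 0 0 0 0 0; 0 0 0 0 0 0; 0 0 0 0 0 0; 0 0 0 0 0 0; 0 0 0 0 0 0' -1
python3 -m crank '0 -0.05 0 0 0 0; 0 -0.1 0 0 0 0; 0 -0.15 0 0 0 0; 0 -0.2 0 0 0 0; 0 -0.229 0 0 0 0; 0 -0.229 0 0 0 0; 0 -0.229 0 0 0 0; 0 -0.229 0 0 0 0'
python3 - <<'E'
from h import *
p,r=cmd((-.0745,0,.167,0,.124,0),(0,.099,0,0,0,0),(0,-.229,0,0,0,0)); o=bot.get_obs(); print(p,r.as_euler('xyz',degrees=True)[2],o['ee_pos'],o['tcp_rot'])
snap('wrist','w17'); a=knobfit('w17',[.433,-.018,np.radians(-83)])
print(cgo([a[0],a[1],.002],np.degrees(a[2])+90))
E
```

```text
time: 39.65
ee_pos: [0.4506, -0.0204, 0.1014]
tcp_rot: [-90.0, 0.0, 7.9]
wrist_force: [-0.5, -0.8, -0.5]
opening: 0.0168
time: 40.25
ee_pos: [0.4507, -0.0205, 0.0027]
tcp_rot: [-90.0, 0.0, 7.9]
wrist_force: [-0.0, -0.7, -1.2]
opening: 0.0173
time: 41.05
ee_pos: [0.4503, -0.02, 0.0028]
tcp_rot: [-90.0, 0.0, 8.0]
wrist_force: [0.7, -0.0, -0.6]
opening: 0.0853
time: 41.85
ee_pos: [0.4499, -0.02, 0.2305]
tcp_rot: [-90.0, 0.1, 8.0]
wrist_force: [-1.0, -0.2, 0.1]
opening: 0.0853
[ 0.45010655 -0.02024087  0.232     ] 7.99804860046853 [ 0.44990372 -0.01999089  0.23050399] [-89.98136911   0.10548097   7.96246587]
w17 knob [ 0.4475 -0.0041] yaw -81.7 IoU 0.946
[array([-0.0004,  0.23  ,  0.0164]), array([ 0.    , -0.0055, -0.    ])]
```

Knob is on the bench upright, 16 mm off the old grasp. Regrasp centred.

```bash
python3 -m crank '0 0.05 0.0165 0 -0.005 0; 0 0.1 0.0165 0 -0.005 0; 0 0.15 0.0165 0 -0.005 0; 0 0.19 0.0165 0 -0.005 0; 0 0.22 0.0165 0 -0.005 0; 0 0.23 0.0165 0 -0.005 0; 0 0.23 0.0165 0 -0.005 0'
python3 -m crank '0 0 0 0 0 0; 0 0 0 0 0 0; 0 0 0 0 0 0; 0 0 0 0 0 0; 0 0 0 0 0 0; 0 0 0 0 0 0; 0 0 0 0 0 0; 0 0 0 0 0 0' 1 40
python3 -m crank '0 0 0 0 0 0; 0 -0.03 0 0 0 0; 0 -0.06 0 0 0 0; 0 -0.1 0 0 0 0; 0 -0.1 0 0 0 0; 0 -0.1 0 0 0 0'
python3 - <<'E'
from h import *
p,r=cmd((0,.23,.0165,0,-.005,0),(0,-.1,0,0,0,0)); y=r.as_euler('xyz',degrees=True)[2]; print(p,y)
snap('wrist','w18'); heldfit('w18',p,y,(.095,.1),300)
print(cgo([.5655,-.1622,.102],15.1))
E
```

```text
time: 42.6
ee_pos: [0.4466, -0.0036, 0.0004]
tcp_rot: [-90.0, 0.2, 8.2]
wrist_force: [0.1, 0.0, -0.4]
opening: 0.0856
time: 43.4
ee_pos: [0.4485, -0.0037, 0.0025]
tcp_rot: [-90.0, -0.1, 8.3]
wrist_force: [-0.2, 0.5, 6.0]
opening: 0.0172
time: 44.0
ee_pos: [0.4484, -0.0037, 0.1021]
tcp_rot: [-90.0, -0.1, 8.2]
wrist_force: [0.0, 0.3, -1.7]
opening: 0.0173
[ 0.44781075 -0.00390137  0.102     ] 8.284527498033949
w18 0.095 dx,dz mm [-0.1 -2.4] dyaw 3.6 IoU 0.976
w18 0.1 dx,dz mm [-0.1 -1.1] dyaw 3.3 IoU 0.985
[array([ 0.0937, -0.    , -0.1736]), array([ 0.   , -0.119, -0.   ])]
```

Same in-hand pose as the first, successful grasp. Place on B.

```bash
python3 -m crank '0.0937 0 -0.1736 0 -0.119 0; 0.0937 0 -0.1736 0 -0.119 0; 0.0937 0 -0.1736 0 -0.119 0; 0.0937 0 -0.1736 0 -0.119 0; 0.0937 0 -0.1736 0 -0.119 0; 0.0937 0 -0.1736 0 -0.119 0; 0.0937 0 -0.1736 0 -0.119 0'
python3 -m crank '0 0 0 0 0 0; 0 0 0 0 0 0; 0 0.02 0 0 0 0; 0 0.04 0 0 0 0; 0 0.047 0 0 0 0; 0 0.047 0 0 0 0; 0 0.047 0 0 0 0'
python3 -m crank '0 0.003 0 0 0 0; 0 0.006 0 0 0 0; 0 0.006 0 0 0 0; 0 0.006 0 0 0 0'
python3 -m crank '0 0.003 0 0 0 0; 0 0.006 0 0 0 0; 0 0.006 0 0 0 0; 0 0.006 0 0 0 0'
python3 - <<'E'
from h import *
p,r=cmd((.0937,0,-.1736,0,-.119,0),(0,.047,0,0,0,0),(0,.006,0,0,0,0),(0,.006,0,0,0,0)); print(p)
E
```

```text
time: 44.75
ee_pos: [0.5647, -0.1613, 0.1006]
tcp_rot: [-89.9, 0.1, 15.1]
wrist_force: [-0.1, -0.0, -1.4]
opening: 0.0171
time: 45.45
ee_pos: [0.5659, -0.1619, 0.0558]
tcp_rot: [-90.0, -0.1, 15.1]
wrist_force: [-0.7, -0.7, -1.0]
opening: 0.0172
time: 45.85
ee_pos: [0.5656, -0.1621, 0.0488]
tcp_rot: [-90.0, 0.0, 15.1]
wrist_force: [-0.7, 0.3, -1.3]
opening: 0.0173
time: 46.25
ee_pos: [0.5658, -0.162, 0.0426]
tcp_rot: [-90.0, -0.0, 15.1]
wrist_force: [1.8, 1.0, -1.6]
opening: 0.0171
[ 0.56554681 -0.16218867  0.043     ]
```

```bash
python3 -m crank '0 0.003 0 0 0 0; 0 0.006 0 0 0 0; 0 0.009 0 0 0 0; 0 0.011 0 0 0 0; 0 0.011 0 0 0 0; 0 0.011 0 0 0 0'
python3 -m crank '0 0 0 0 0 0; 0 0 0 0 0 0; 0 0 0 0 0 0; 0 0 0 0 0 0; 0 0 0 0 0 0; 0 0 0 0 0 0; 0 0 0 0 0 0; 0 0 0 0 0 0' -1
python3 -m crank '0 -0.03 0 0 0 0; 0 -0.06 0 0 0 0; 0 -0.1 0 0 0 0; 0 -0.15 0 0 0 0; 0 -0.2 0 0 0 0; 0 -0.2 0 0 0 0; 0 -0.2 0 0 0 0'
python3 - <<'E'
from h import *
p,r=cmd((0,.011,0,0,0,0),(0,-.2,0,0,0,0)); print(p)
im,c=snap('wrist','w19')
for z in (.03,.036,.042): knobfit('w19',[.5655,-.1622,np.radians(-75)],z)
m=lambda P:proj(c,[P])[0]
b=blobs(im[:,:,::-1],(200,80,440,330),60); print(b.round(1).tolist())
C=np.array([.5655,-.1622]); G=ground(c,b,.042)[:,:2]-C
print([(np.degrees(np.arctan2(g[1],g[0])-np.radians(15.1)).round(0),(1e3*np.hypot(*g)).round(1)) for g in G])
t,ct=snap('top','top4')
for f in ('top3','top4'): print(f,[ (np.abs(t[:,:,::-1].astype(int)-load('top0')[0])[y:y+30,x:x+30].mean()).round(1) for x,y in ((500,258),(192,257),(260,190))])
s,_=snap('side','s19')
cv2.imwrite('pics/v19.png',np.vstack([t[:,:,::-1][150:350,120:540],s[:,:,::-1][130:350,170:590]]))
E
```

```text
time: 46.85
ee_pos: [0.5659, -0.162, 0.0325]
tcp_rot: [-90.0, -0.1, 15.1]
wrist_force: [-0.0, 2.4, 5.5]
opening: 0.0172
time: 47.65
ee_pos: [0.5656, -0.162, 0.0318]
tcp_rot: [-90.0, -0.0, 15.1]
wrist_force: [-0.1, -0.1, -0.4]
opening: 0.0853
time: 48.35
ee_pos: [0.5664, -0.1622, 0.2333]
tcp_rot: [-90.1, -0.1, 15.1]
wrist_force: [-0.4, 0.1, -1.0]
opening: 0.0856
[ 0.56554681 -0.16218867  0.232     ]
w19 knob [ 0.5654 -0.1626] yaw -74.6 IoU 0.949
w19 knob [ 0.5646 -0.1615] yaw -76.1 IoU 0.915
w19 knob [ 0.5649 -0.1612] yaw -75.1 IoU 0.889
[[333.0, 161.8], [288.9, 176.4], [357.3, 197.1], [290.5, 219.6], [338.9, 229.5]]
[(np.float64(70.0), np.float64(32.0)), (np.float64(146.0), np.float64(31.8)), (np.float64(-0.0), np.float64(32.1)), (np.float64(-142.0), np.float64(32.6)), (np.float64(-60.0), np.float64(33.5))]
top3 [np.float64(8.2), np.float64(7.7), np.float64(50.4)]
top4 [np.float64(8.2), np.float64(7.7), np.float64(50.4)]
```

```bash
python3 - <<'E'
from h import *
a,_=load('top0'); b,_=load('top4')
for n,(x,y,w,h) in dict(glue=(484,255,40,35),burn=(188,252,38,42),seatA=(255,180,42,48),knobR=(390,255,32,30),bg=(560,150,30,30)).items():
    r=cv2.matchTemplate(b[y-12:y+h+12,x-12:x+w+12],a[y:y+h,x:x+w],cv2.TM_CCOEFF_NORMED); k=np.unravel_index(r.argmax(),r.shape); print(n,'shift px',k[1]-12,k[0]-12,'score',r.max().round(3))
im,c=load('w14'); bl=blobs(im,(200,60,440,330),60); G=ground(c,bl,.042)[:,:2]-[.611,.2038]
print([(np.degrees(np.arctan2(g[1],g[0])).round(0)+15.4,(1e3*np.hypot(*g)-27.5).round(1)) for g in G])
# sharpest test: burr1 / burr0 of A, inner edges, w3 vs w5
for f in('w3','w5'):
    im,c=load(f); b=blobs(im,amin=30); print(f,ground(c,b,.042)[:,:2].round(4).tolist())
print(bot.get_obs()['time'],bot.get_obs()['wrist_force'])
E
```

```text
glue shift px 0 0 score 0.415
burn shift px 0 0 score 0.995
seatA shift px 0 0 score 0.65
knobR shift px 0 0 score 0.964
bg shift px 0 0 score 0.994
[(np.float64(-141.6), np.float64(4.9)), (np.float64(143.4), np.float64(4.1)), (np.float64(-71.6), np.float64(5.2)), (np.float64(71.4), np.float64(3.3)), (np.float64(19.4), np.float64(6.5))]
w3 [[0.5853, 0.1935], [0.5935, 0.225], [0.6124, 0.1751], [0.6122, 0.203], [0.6261, 0.2266], [0.6351, 0.1859], [0.6404, 0.2065]]
w5 [[0.5812, 0.192], [0.5911, 0.228], [0.6126, 0.1712], [0.6123, 0.2031], [0.6281, 0.2294], [0.6366, 0.1851], [0.642, 0.2067]]
48.5 [ 0.03131007  0.30956129 -0.55605931]
```

```bash
python3 - <<'E'
from h import *
a,_=load('side0')
for f in ('s19',):
    b,_=load(f); x,y,w,h=380,355,60,90
    r=cv2.matchTemplate(b[y-14:y+h+14,x-14:x+w+14],a[y:y+h,x:x+w],cv2.TM_CCOEFF_NORMED); k=np.unravel_index(r.argmax(),r.shape); print('glue side',k[1]-14,k[0]-14,r.max().round(3))
im,c=load('w11'); b=blobs(im,(450,190,610,330),60); G=ground(c,b,.042)[:,:2]; print(b.round(0).tolist())
A=np.radians(np.arange(5)*72)
i=[j for j in range(len(G)) if 22e-3<np.linalg.norm(G[j]-[.611,.2036])<40e-3]; G=G[i]
n=np.round((np.degrees(np.arctan2(G[:,1]-.2036,G[:,0]-.611))+15.4)/72)%5; an=A[n.astype(int)]
print(n)
def m(p): # centre from tangential constraint only
    t=an+p[2]; d=G-p[:2]; return -d[:,0]*np.sin(t)+d[:,1]*np.cos(t)
s=least_squares(m,[.611,.2036,np.radians(-15.4)]); t=an+s.x[2]; d=G-s.x[:2]
print(s.x,(1e3*s.fun).round(2),'disp',dict(zip(n.tolist(),(1e3*(d[:,0]*np.cos(t)+d[:,1]*np.sin(t))-27.5).round(2).tolist())))
E
```

```text
glue side 0 0 1.0
[[530.0, 227.0], [567.0, 247.0], [493.0, 260.0], [534.0, 267.0], [554.0, 289.0], [510.0, 297.0]]
[2. 1. 3. 0. 4.]
[ 0.61122908  0.20334047 -0.2648638 ] [-0.07  0.07  0.04 -0.04 -0.  ] disp {2.0: 4.19, 1.0: 3.64, 3.0: 4.47, 0.0: 4.25, 4.0: 4.69}
```

```bash
python3 -c "
from workcell import bot
print(bot.job_done(), bot.get_obs()['time'])"
```

```text
the job is handed in; nothing more can be done
the job is handed in; nothing more can be done
```

I finished both seats that were present and handed the job in at about 48.5 s of the 210 s allowed; no verdict is reported.

**Burrs:** I burnished all five leaves on each seat. The last measurements put them about 3.6 to 4.7 mm out on the first seat and 3.6 to 4.8 mm on the second. The weakest is leaf 1 on the first seat at 3.3 to 3.6 mm, against the 3 mm limit. Some leaves were partly hidden by the rod or knob in some of the pictures.

**Knobs:** One T-knob is fully home on each seat. The best match in both final pictures was at the 30 mm recess floor height, within about 1 mm of the axis. I felt floor contact as each one went down.

**Burnisher and glue:** The burnisher stands fully down in its stand, and the picture match shows no later shift. The glue matched its starting place exactly in the side view. In the top view its match was poor (0.42), which I put down to the arm partly covering it.

**What went wrong on the way:**
- **Fingertip height:** The fingertips stood about 37 mm higher than the stated tool geometry implies, so the first knob grasp closed on air. I corrected for this.
- **Second knob:** It sat about 16 mm off-centre in the grip and stopped on top of the spindle, with a wrist force of about 48 N. I set it down, regrasped it centred, and it then went on freely.
- **Last picture:** I could not view a final picture because the 16-picture limit was reached, so the closing checks are numeric only.

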